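# Stop, lock and load the rocking shaker

## Robot

A 7-joint arm with a two-finger parallel gripper is mounted at the origin on the work surface. World frame = base frame: x ahead of the robot, y to its left, z up, the work surface at z = 0. Lengths are in m, angles in rad, forces in N, time in s.
With the tool pointing down it reaches from about 0.4 to 0.85 m from the base axis. Payload 4.5 kg.
Tool frame: the origin (TCP) lies on the centre line of the jaws, within the pads' length; the fingertips stand 14 mm ahead of it and the grasp point (between the pads) lies 5 mm behind it (r.tcp_to_tips is the z of the fingertips in the tool frame, in m); z points along the fingers, y is the direction in which the jaws open and shut (so a half turn about z gives the same grasp; the last joint's range is limited). The gripper opens to 88 mm and grips with 3 to 60 N. Pads are 18 mm wide; open, the fingers measure 123 mm over their backs; the gripper's body (75 mm by 187 mm) begins 45 mm behind the grasp point.
Start: joints at [1.317, 0.689, -0.195, 1.565, 0.157, 0.902, -0.215], TCP at [0.177, -0.599, 0.253] pointing down, gripper open.
Joint ranges: [-3.01, 3.01], [-0.46, 2.08], [-1.47, 1.51], [0.13, 2.56], [-1, 4.14], [0.04, 2.09], [-2.66, 2.66]. Speed limits (rad/s): [2.57, 2.57, 3.14, 3.14, 3.14, 3.14, 3.14].

## Interface

Orientations are given as a unit quaternion [x, y, z, w].
In Python, from plant import r, viewer gives the robot as it stands.
- The arm moves only by the shell command python3 -m inch 'ROWS' [FORCE]. ROWS is JSON, a list of rows, each a list of 3 entries, a list of its own where there are three numbers: the closure, from 0 (fully open) to 1 (shut), then the shift along the tool's x, y, z in cm, then the turn about the tool's z in degrees. In form: [[fingers, [x, y, z], yaw], ...]. A call has 1 to 20 rows; each row is the pose to reach, as a shift and turn from the pose commanded when the call began, along the tool's axes at that moment; what a row does not reach only later rows make up. A row lasts 1/10 s, in which the tool goes at most 50 mm and 8.59 degrees, less where a joint would pass 70% of its speed; a pose out of reach is approached as far as the arm can. A call with a gripper value outside its range is refused whole. The fingers move at their own pace and stop on an object; FORCE is the grip in N (left out, the last holds). Time passes only in rows, so rows that repeat a pose let the fingers close. It gives the time, the measured TCP pose, the force and the opening at its end, in the units of the state.
- r.get_state(): the state, without advancing time (a new reading comes with each control period).
- viewer.snapshot(name): name is "scene" or "top"; returns the picture (400x640x3 uint8, red, green, blue); there is no depth.
- viewer.camera_params(name): a dict with "intrinsics" (3x3 intrinsics, pixels), "k1" (the pictures are not rectified: a ray, as slopes to the right and down, at radius r is drawn at 1 + k1 r^2 times it, then the intrinsics apply), "world_to_cam" (4x4, takes a point from world to camera coordinates). Camera axes: x right, y up, looking along -z (the intrinsics and any distortion apply to the point x, -y, -z); pixel columns grow to the right and rows downward; lengths in m; the calibration is good to about 2 mm. A picture is of the moment at which its call begins. camera_params takes no time and is no camera call.
- r.finish_job(): hands the job in, once; it reports no verdict.
Trained networks look in the newest picture that a camera, given by its name, has taken for a name from the list of things; names that differ only in an ending like _2 or _b are one class to them, and where a whole thing is asked for, a point or a joint stands for the part that bears it (a point fixed in the world has none). Each returns a list of dicts, best first, with "p" (0 to 1); they miss things now and then, are a little off and sometimes report something else, mostly with a low value. They report only what shows in the picture. A call takes as long as a camera call. They do not tell look-alikes from the thing itself.
- viewer.outline_of(camera, name): "pixels" (400x640 bool, what is visible of it) and "bbox" ([left, top, width, height] in pixels, round what is visible of it).
The state is a dict: "clock": time; "q": joint angles; "qd": joint speeds; "joint_torque": joint torques, N m; "tool_pos": TCP position; "eef_rot": TCP orientation; "contact_force": force on the tool from outside, world axes, zero at the start; "moment": the same for the moment, N m; "opening": opening from 0.0 (shut) to 1.0 (fully open).
Only numpy, scipy, OpenCV 4.12 (cv2) and the standard library are available. Lean on these libraries where they do the work, as an engineer would, in place of code of your own. Each camera call takes 0.05 s, during which the arm holds its last target.

## Task

Change over the flasks on the rocking shaker, which has been left switched on: first set its three-position toggle to the centre off position, next throw the red-knobbed deck lock lever into the notch with the green mark, and only then put the finished flask (yellow cap) from the deck flat into the dark steel tray and lay every fresh flask (blue cap) from the bench flat on the deck, one to a bay, lengthwise like the bays, cap either way. Also click the black-knobbed speed lever to the notch with the orange mark. Leave the toggle off and the deck locked, and do not disturb the tube rack or the tip box.

Things in the scene. Friction and masses are not known exactly. Their poses are not given: they have to be found in the camera images.
- toggle (a joint): Toggle on the left (+y) part of the white controller: steel bat with a black ball tip. rad: 0 = upright = centre off; +0.30 leans to the controller's +x (away from the robot) = forward, its start; -0.30 leans to -x = reverse. Within 0.15 rad of upright it springs to centre; beyond that it snaps outward (stops at 0.33 either side). Up to 6 N at the ball
- toggle_pivot (a point): point on the controller's top (50 mm above the bench) about which the toggle swings, around the controller's y axis; the ball, 20 mm diameter, is 60 mm from it. Axes of the controller: a white box, 150 (x) x 200 (y) x 50 mm, fixed, x away from the robot, y left; this point lies 20 mm to +x and 65 mm to +y of its centre
- speed (a joint): Speed lever: flat arm sweeping over the controller's top about a vertical pivot, upright black knob at its end. rad, 0 to 1.10; six click notches 0.22 apart from 0; let go, it springs into the nearest. Grows as the knob moves to the controller's -y (anticlockwise from above); at 0.55 the arm points to the controller's -x. Starts in one of the first three notches. Up to 4 N at the knob
- speed_pivot (a point): pivot of the speed lever, 55 mm to +x and 40 mm to -y of the controller's centre, on the controller's top (50 mm above the bench); axes of the controller. The knob, 18 mm diameter, stands 80 mm from it, from 12 to 62 mm above that top; the arm is 14 mm wide, its upper face 14 mm above that top
- speed_pointer (a point): the point on the controller's top that the speed lever points at, 112 mm from its pivot
- speed_mark: orange disc, 16 mm diameter, on the controller's top 112 mm from the speed pivot, at one of the last three notches (0.66, 0.88 or 1.10); the other notches have grey discs. Origin: its underside, on the controller's top
- lock (a joint): Deck lock lever: flat arm sweeping over the grey apron at the shaker's left about a vertical pivot, upright red knob at its end. rad, 0 to 1.0; three detent notches: 0 (free, its start), 0.5 and 1.0; let go, it springs into the nearest. Grows as the knob moves to the shaker's -y, towards the deck (anticlockwise from above); at 0.5 the arm points to the shaker's -x. Up to 4 N at the knob
- lock_pivot (a point): pivot of the lock lever, on the apron's top (70 mm above the bench); axes of the shaker. The knob, 18 mm diameter, stands 80 mm from it, from 12 to 62 mm above that top; the arm is 14 mm wide, its upper face 14 mm above that top
- lock_pointer (a point): the point on the apron's top that the lock lever points at, 112 mm from its pivot
- lock_mark: green disc, 16 mm diameter, on the apron's top 112 mm from the lock pivot, at notch 0.5 or 1.0; the other notches have white discs. Origin: its underside, on the apron's top
- shaker: white rocking shaker, fixed. Deck 250 (x) x 176 (y) mm, 70 mm above the bench; it does not tilt. Black mat, ribs 5 mm high make four bays (two by two), rim 9 mm high. Grey apron 106 mm wide at deck height along its left (+y) side. Origin on the bench under the deck's centre, x away from the robot, y left
- bay0 (a point): centre of deck bay 0 (near left), on the deck surface, axes of the shaker; the bay is 116 mm long (x) and 79 mm wide (y) inside
- bay1 (a point): centre of deck bay 1 (near right), on the deck surface, axes of the shaker; the bay is 116 mm long (x) and 79 mm wide (y) inside
- bay2 (a point): centre of deck bay 2 (far left), on the deck surface, axes of the shaker; the bay is 116 mm long (x) and 79 mm wide (y) inside
- bay3 (a point): centre of deck bay 3 (far right), on the deck surface, axes of the shaker; the bay is 116 mm long (x) and 79 mm wide (y) inside
- flask0: fresh culture flask lying flat on the bench: pink flat body 64 x 42 x 28 mm thick with a neck and a blue cap, 88 mm long in all, 80 to 150 g; absent in some starts. Origin: middle of its length, on its underside; x to the cap end, z up. The 42 mm wide body spans x = -44 to +20 mm
- flask1: fresh culture flask lying flat on the bench: pink flat body 64 x 42 x 28 mm thick with a neck and a blue cap, 88 mm long in all, 80 to 150 g; absent in some starts. Origin: middle of its length, on its underside; x to the cap end, z up. The 42 mm wide body spans x = -44 to +20 mm
- flask2: fresh culture flask lying flat on the bench: pink flat body 64 x 42 x 28 mm thick with a neck and a blue cap, 88 mm long in all, 80 to 150 g; absent in some starts. Origin: middle of its length, on its underside; x to the cap end, z up. The 42 mm wide body spans x = -44 to +20 mm
- flask3: fresh culture flask lying flat on the bench: pink flat body 64 x 42 x 28 mm thick with a neck and a blue cap, 88 mm long in all, 80 to 150 g; absent in some starts. Origin: middle of its length, on its underside; x to the cap end, z up. The 42 mm wide body spans x = -44 to +20 mm
- old0: finished culture flask: as the fresh ones in size, mass, origin and axes, but pale amber with a yellow cap; starts flat in bay 1. Only one of old0 and old1 is there
- old1: finished culture flask: as the fresh ones in size, mass, origin and axes, but pale amber with a yellow cap; starts flat in bay 2. Only one of old0 and old1 is there
- tray: dark steel tray, fixed, for the finished flask: 80 (x) x 124 (y) mm outside, 11 mm high, walls and floor 3 mm, so the flask fits lengthwise along its y. Origin under its centre
- tube_rack: bystander: metal tube rack, 75 x 200 x 90 mm high; origin under its centre
- tip_box: bystander: grey box with clear lid, 124 x 89 x 68 mm; origin under its centre
There are look-alikes about, which are no part of the job. Several things look just like the tray: the one meant starts farthest to the robot's left.

How it is judged:
By the outcome, as a careful person would: the job done as asked, in the order asked, and still so for the second after the job is handed in, with the robot touching nothing.
Of flask0, flask1, flask2, flask3 only 3 to 4 are there at a start; the rules pass over those that are not, and their reading is None.
Of old0, old1 only 1 to 1 are there at a start; the rules pass over those that are not, and their reading is None.
At some moment in a run one of flask0, flask1, flask2, flask3 may be knocked a few centimetres aside while the robot is not near it.
It also fails if it takes over 210 s, if anything falls off the work surface, if the arm or the gripper's body presses on something with over 40 N, if the wrist force passes 120 N, or if a joint passes its speed limit or range.

## Working session

There is one attempt and no reset: what is moved stays moved. The work goes in short steps, Python scripts to look and compute and a shell command to move; the robot and the scene stay as the last step left them, time stands still between calls to the robot, and variables do not carry over. Pictures are saved under pics/ and viewed, and the job is handed in when it is done.

```bash
ls; mkdir -p pics; python3 - <<'E'
from plant import r, viewer
import cv2
for n in("scene","top"):
    im=viewer.snapshot(n); cv2.imwrite(f"pics/{n}0.png",im[:,:,::-1])
    p=viewer.camera_params(n); print(n,p)
s=r.get_state(); print(s['clock'],s['tool_pos'],s['eef_rot'],s['opening'],r.tcp_to_tips)
E
```

```text
pics
scene {'intrinsics': array([[499.25579618,   0.        , 327.82343856],
       [  0.        , 499.25579618, 203.29392815],
       [  0.        ,   0.        ,   1.        ]]), 'k1': 0.02043522388712824, 'world_to_cam': array([[-0.59863082,  0.80100195,  0.00608474,  0.34336257],
       [-0.68650037, -0.51694227,  0.5113589 ,  0.34540675],
       [ 0.41274493,  0.30193803,  0.85934571, -1.49112072],
       [ 0.        ,  0.        ,  0.        ,  1.        ]])}
top {'intrinsics': array([[366.57178846,   0.        , 318.12285672],
       [  0.        , 366.57178846, 203.14512845],
       [  0.        ,   0.        ,   1.        ]]), 'k1': -0.02568699436591479, 'world_to_cam': array([[-0.00318668, -0.99994453,  0.01003893, -0.03087611],
       [ 0.99682002, -0.00237707,  0.07965052, -0.59765935],
       [-0.07962224,  0.01026082,  0.9967723 , -1.14948158],
       [ 0.        ,  0.        ,  0.        ,  1.        ]])}
0.1 [ 0.17720748 -0.59878017  0.25200219] [ 9.89656659e-01  1.43453858e-01 -1.76545645e-04 -8.10916635e-04] 1.0031043365563757 0.014
```

View pics/scene0.png

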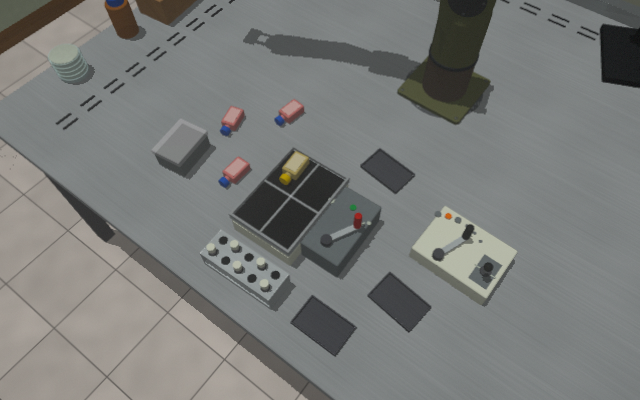

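View pics/top0.png

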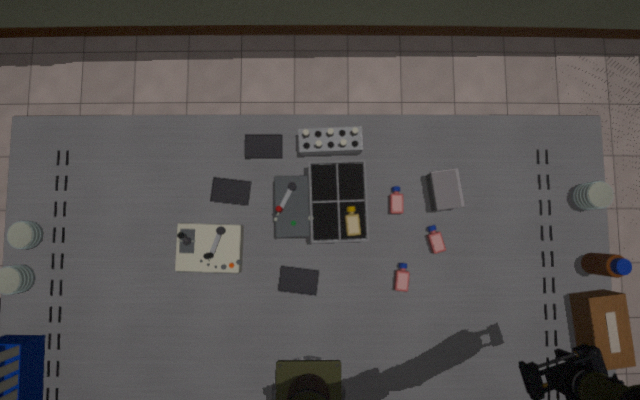

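The top view shows the controller at (208,248), and the deck at (338,200) with the yellow-capped flask at (352,222), in the near right bay. Three blue-capped flasks lie at (396,200), (435,240) and (402,278). The leftmost tray is at (231,190).

```bash
cat > h.py <<'E'
from plant import r, viewer
import cv2, numpy as np
from scipy.spatial.transform import Rotation as R
def proj(n,P):
    p=viewer.camera_params(n);K=p['intrinsics'];T=p['world_to_cam']
    c=np.atleast_2d(P)@T[:3,:3].T+T[:3,3]
    return cv2.projectPoints(np.c_[c[:,0],-c[:,1],-c[:,2]],np.zeros(3),np.zeros(3),K,np.array([p['k1'],0,0,0]))[0][:,0]
def unproj(n,uv,z):
    p=viewer.camera_params(n);K=p['intrinsics'];T=p['world_to_cam']
    s=cv2.undistortPoints(np.atleast_2d(uv).astype(float).reshape(-1,1,2),K,np.array([p['k1'],0,0,0]))[:,0]
    d=np.c_[s[:,0],-s[:,1],-np.ones(len(s))]@T[:3,:3]
    o=-T[:3,:3].T@T[:3,3]
    return o+d*((z-o[2])/d[:,2])[:,None]
def shot(n,f,crop=None,k=1):
    im=viewer.snapshot(n)
    i=im[:,:,::-1]
    if crop: a,b,c,d=crop; i=i[b:d,a:c]
    cv2.imwrite(f,cv2.resize(i,None,fx=k,fy=k,interpolation=cv2.INTER_CUBIC)); return im
def dets(n,name,pmin=.3):
    return [d for d in viewer.outline_of(n,name) if d['p']>pmin]
def rect(n,d,z):
    ys,xs=np.nonzero(d['pixels'])
    h=cv2.convexHull(np.c_[xs,ys].astype(np.float32))[:,0]
    P=unproj(n,h,z)[:,:2]
    return cv2.minAreaRect((P*1000).astype(np.float32)), unproj(n,[xs.mean(),ys.mean()],z)[0]
def T_inv_delta(target):  # target xyz -> tool cm shift
    s=r.get_state(); return R.from_quat(s['eef_rot']).inv().apply(np.array(target)-s['tool_pos'])*100
E
python3 - <<'E'
from h import *
viewer.snapshot("top");viewer.snapshot("scene")
for n in("top","scene"):
  for name,z in(("flask0",.014),("old0",.084),("tray",.011),("shaker",.07),("toggle",.1),("speed",.06),("speed_mark",.05),("lock",.08),("lock_mark",.07),("tube_rack",.09),("tip_box",.068),("toggle_pivot",.05)):
    for d in dets(n,name):
        q,c=rect(n,d,z); print(n,name,round(d['p'],2),d['bbox'],d['pixels'].sum(),np.round(q[0]),np.round(q[1]),round(q[2],1),np.round(c*1000))
E
```

```text
top flask0 0.91 [426.0, 228.8, 17.8, 24.3] 359 [ 483. -407.] [86. 51.] 12.7 [ 479. -408.   14.]
top flask0 0.89 [393.2, 187.9, 12.1, 25.8] 325 [ 608. -287.] [42. 85.] 88.9 [ 604. -287.   14.]
top flask0 0.82 [395.0, 264.7, 12.3, 25.5] 338 [ 361. -297.] [47. 84.] 83.2 [ 357. -296.   14.]
top old0 0.93 [346.5, 207.6, 15.2, 27.4] 375 [ 538. -136.] [87. 44.] 5.2 [ 535. -136.   84.]
top tray 0.89 [277.3, 265.7, 41.2, 30.7] 980 [352.  30.] [126.  80.] 82.7 [352.  30.  11.]
top tray 0.77 [209.9, 178.3, 39.6, 24.3] 920 [639. 252.] [127.  79.] 81.7 [639. 252.  11.]
top tray 0.62 [247.1, 134.6, 35.3, 22.5] 905 [787. 146.] [122.  80.] 89.9 [786. 146.  11.]
top tray 0.32 [273.2, 162.8, 96.4, 77.6] 6514 [603. -42.] [269. 301.] 2.3 [602. -46.  11.]
top shaker 0.72 [274.4, 158.1, 96.5, 84.9] 6412 [601. -42.] [254. 285.] 0.9 [598. -46.  70.]
top toggle 0.73 [344.8, 207.5, 17.5, 26.9] 343 [ 536. -134.] [83. 43.] 5.2 [ 532. -134.  100.]
top toggle 0.61 [180.1, 235.6, 4.5, 4.1] 50 [493. 376.] [24. 21.] 89.9 [494. 376. 100.]
top speed 0.56 [205.2, 227.8, 20.0, 30.5] 191 [476. 288.] [ 29. 105.] 62.0 [480
[... 2048 characters left out ...]
e lock_mark 0.44 [201.4, 228.9, 87.9, 79.0] 3401 [807. -58.] [ 88. 215.] 2.3 [808. -55.  70.]
scene tube_rack 0.64 [432.9, 223.8, 41.5, 38.4] 452 [482. 286.] [ 28. 132.] 73.4 [486. 287.  90.]
scene tube_rack 0.56 [199.5, 229.4, 89.3, 79.5] 3497 [813. -50.] [ 88. 211.] 2.6 [813. -47.  90.]
scene tube_rack 0.36 [229.1, 146.2, 148.9, 132.4] 11292 [616. -26.] [277. 302.] 2.4 [627. -23.  90.]
scene tip_box 0.58 [151.8, 117.6, 57.4, 56.5] 2103 [ 649. -413.] [149. 128.] 7.0 [ 652. -412.   68.]
scene toggle_pivot 0.59 [409.5, 206.2, 105.5, 98.7] 5687 [472. 311.] [200. 172.] 88.1 [476. 316.  50.]
scene toggle_pivot 0.47 [150.3, 122.3, 58.5, 54.3] 2015 [ 642. -425.] [150. 126.] 7.4 [ 646. -424.   50.]
```

```bash
python3 - <<'E'
from h import *
shot("top","pics/t1.png",(160,110,480,310),2.5)
shot("scene","pics/s1.png",(200,80,540,360),2.3)
E
```

```text
(no output)
```

View pics/t1.png

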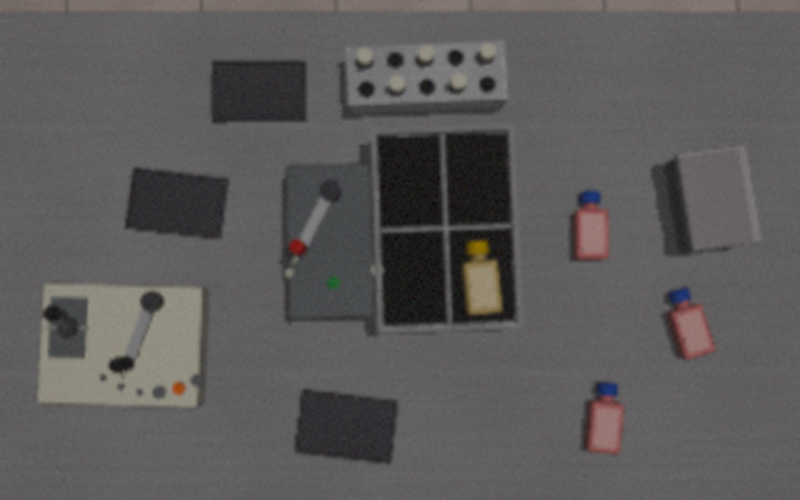

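View pics/s1.png

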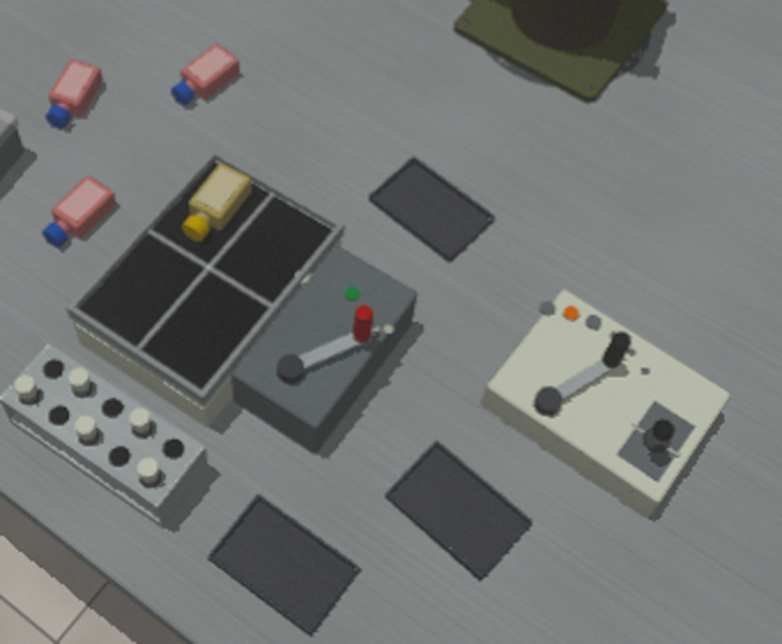

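```bash
cat > fit.py <<'E'
from h import *
from scipy.optimize import minimize
def boxpts(x0,x1,y0,y1,z0,z1): return np.array([[x,y,z] for x in(x0,x1) for y in(y0,y1) for z in(z0,z1)])
def place(pts,p):
    c,s=np.cos(p[2]),np.sin(p[2]); return np.c_[p[0]+c*pts[:,0]-s*pts[:,1],p[1]+s*pts[:,0]+c*pts[:,1],pts[:,2]]
S=4
def iou(masks,parts,p,x0,y0):
    tot=0
    for n,m in masks:
        im=np.zeros((400*S,640*S),np.uint8)
        for q in parts:
            uv=(proj(n,place(q,p))+.5)*S
            cv2.fillConvexPoly(im,cv2.convexHull(uv.astype(np.float32)).round().astype(np.int32),1)
        mm=m
        a=(im&mm).sum();b=(im|mm).sum(); tot+=a/b
    return tot/len(masks)
def fit(masks,parts,p0):
    masks=[(n,cv2.resize(m.astype(np.float32),None,fx=S,fy=S,interpolation=cv2.INTER_LINEAR).__gt__(.5).astype(np.uint8)) for n,m in masks]
    best=None
    f=lambda p:-iou(masks,parts,p,0,0)
    o=minimize(f,p0,method='Nelder-Mead',options=dict(initial_simplex=np.array([p0]+[np.add(p0,d) for d in([.008,0,0],[0,.008,0],[0,0,.06])]),xatol=2e-4,fatol=1e-4,maxfev=120))
    return o.x,-o.fun
def near(n,name,xy,z,pmin=.3,tol=.08):
    for d in dets(n,name,pmin):
        q,c=rect(n,d,z)
        if np.hypot(*(np.array(q[0])/1000-xy))<tol: return d['pixels']
FL=[boxpts(-.044,.020,-.021,.021,0,.028),boxpts(.020,.044,-.012,.012,.002,.026)]
E
cat > col.py <<'E'
from h import *
def blob(im,lo,hi,roi):
    h=cv2.cvtColor(im,cv2.COLOR_RGB2HSV); m=cv2.inRange(h,lo,hi); k=np.zeros_like(m);a,b,c,d=roi;k[b:d,a:c]=m[b:d,a:c]
    n,l,st,ce=cv2.connectedComponentsWithStats(k); 
    i=1+np.argmax(st[1:,4]); 
    return ce[i],st[i,4]
E
python3 - <<'E'
from fit import *
from col import *
ims={n:viewer.snapshot(n) for n in("top","scene")}
C=[boxpts(-.075,.075,-.1,.1,0,.05)]
print('ctrl',fit([(n,near(n,"toggle_pivot",(.46,.305),.05)) for n in ims],C,[.46,.305,0]))
for n in ims: print(n,fit([(n,near(n,"toggle_pivot",(.46,.305),.05))],C,[.46,.305,0]))
Sh=[boxpts(-.125,.125,-.088,.088,0,.075),boxpts(-.125,.125,.088,.194,0,.07)]
print('shaker',fit([(n,near(n,"shaker",(.605,-.04),.07)) for n in ims],Sh,[.6,-.095,0]))
for n in ims: print(n,fit([(n,near(n,"shaker",(.605,-.04),.07))],Sh,[.6,-.095,0]))
T=[boxpts(-.04,.04,-.062,.062,0,.011)]
print('tray',fit([(n,near(n,"tray",(.64,.252),.011)) for n in ims],T,[.64,.252,-.14]))
for nm,roi in(("top",(175,220,245,275)),("scene",(405,200,520,300))):
    o=blob(ims[nm],(5,150,100),(20,255,255),roi);print(nm,'orange',o,unproj(nm,o[0],.0505))
for nm,roi in(("top",(275,180,310,240)),("scene",(300,180,385,275))):
    o=blob(ims[nm],(45,100,40),(80,255,255),roi);print(nm,'green',o,unproj(nm,o[0],.0705))
    o=blob(ims[nm],(0,150,60),(5,255,255),roi);print(nm,'red',o,unproj(nm,o[0],.107))
E
```

```text
ctrl (array([ 0.45883834,  0.31115795, -0.02996545]), np.float64(0.9530332684581417))
top (array([ 0.45847855,  0.31091364, -0.03702627]), np.float64(0.9592518496149781))
scene (array([ 0.45936054,  0.31089496, -0.02775475]), np.float64(0.9477671957671958))
shaker (array([ 0.60158611, -0.09454923,  0.02155322]), np.float64(0.8477979603425763))
top (array([ 0.60082289, -0.09440353,  0.01253763]), np.float64(0.847716694440112))
scene (array([ 0.60121118, -0.09430886,  0.02611842]), np.float64(0.8492459324930042))
tray (array([ 0.64066813,  0.25260185, -0.12228444]), np.float64(0.952493842167105))
top orange (array([231., 265.]), np.int32(13)) [[0.40457591 0.2372546  0.0505    ]]
scene orange (array([447.88, 215.52]), np.int32(25)) [[0.40566303 0.23660348 0.0505    ]]
top green (array([293.11764706, 222.58823529]), np.int32(17)) [[0.53436385 0.04463383 0.0705    ]]
top red (array([278.30434783, 208.60869565]), np.int32(23)) [[0.57495395 0.0865595  0.107     ]]
scene green (array([352.67857143, 207.        ]), np.int32(28)) [[0.53482136 0.04484454 0.0705    ]]
scene red (array([357.33823529, 218.85294118]), np.int32(68)) [[0.57248696 0.08235337 0.107     ]]
```

```bash
python3 - <<'E'
from fit import *
ims={n:viewer.snapshot(n) for n in("top","scene")}
M=[(n,near(n,"shaker",(.605,-.04),.07)) for n in ims]
best=None
for a in(-.125,-.117,-.11):
  for L in(.19,.2,.21):
    Sh=[boxpts(-.125,.125,-.088,.088,0,.077),boxpts(a,a+L,.088,.194,0,.07)]
    x,f=fit(M,Sh,[.6,-.095,.0]); 
    if best is None or f>best[1]: best=(x,f,a,L)
print(best)
x=best[0]
V=np.array([[i,j,.079] for i,j in((-.125,-.088),(.125,-.088),(.125,.088),(-.125,.088))])
g=[np.array([[sx*.061+i*.058,sy*.0425+j*.0395,.07] for i,j in((-1,-1),(1,-1),(1,1),(-1,1))]) for sx in(-1,1) for sy in(-1,1)]
cr={"top":(270,150,380,250,7),"scene":(220,140,390,280,4.6)}
for n,(a,b,c,d,k) in cr.items():
    i=cv2.resize(ims[n][b:d,a:c,::-1],None,fx=k,fy=k,interpolation=cv2.INTER_CUBIC)
    for P in [V]+g: cv2.polylines(i,[((proj(n,place(P,x))+.5-[a,b])*k).round().astype(np.int32)],True,(0,255,255),1)
    cv2.imwrite(f"pics/ov_{n}.png",i)
E
```

```text
(array([ 0.60160704, -0.09368695,  0.01565349]), np.float64(0.9215833299269613), -0.11, 0.19)
```

View pics/ov_top.png

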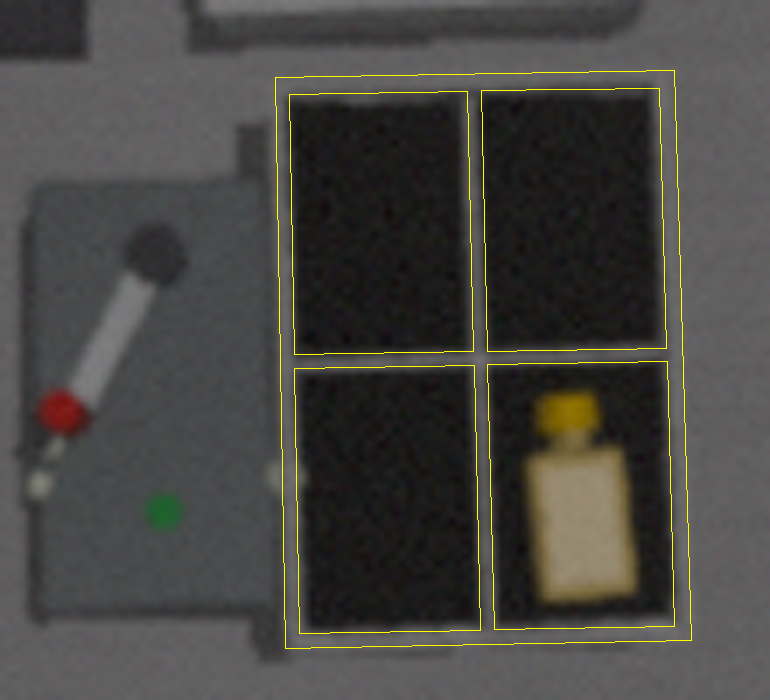

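View pics/ov_scene.png

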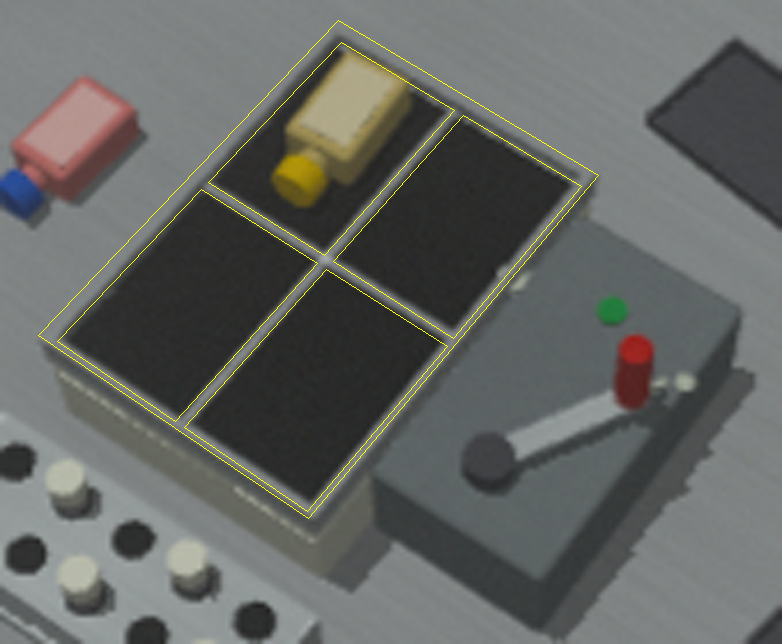

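The fit overlay matches the deck within about 3 mm. The green mark is at notch 0.5 and orange is the fifth disc (0.88). Next, the toggle.

```bash
cat > go.py <<'E'
import sys
from h import *
def to(x,y,z,jaw=None):
    "jaw: world angle deg of the jaw axis (mod 180)"
    s=r.get_state();Rm=R.from_quat(s['eef_rot']);d=Rm.inv().apply(np.array([x,y,z])-s['tool_pos'])*100
    ya=Rm.as_matrix()[:,1];cur=np.degrees(np.arctan2(ya[1],ya[0]))
    out=''
    if jaw is not None:
        t=(-(jaw-cur)+90)%180-90; out=f'turn {t:.1f} (or {t-180*np.sign(t):.1f})'
    print('shift cm',np.round(d,2),out,'jaw now %.1f'%cur,'pos',np.round(s['tool_pos'],4),'q',np.round(s['q'],2),'F',np.round(s['contact_force'],1),'op',round(s['opening'],3),'t',round(s['clock'],2))
if __name__=='__main__': to(*map(float,sys.argv[1:]))
E
python3 go.py .55 -.1 .26; python3 go.py .481 .375 .22 -1.7
```

```text
shift cm [ 49.9  -37.3   -0.73]  jaw now -73.5 pos [ 0.1774 -0.5993  0.2528] q [ 1.32  0.69 -0.19  1.57  0.16  0.9  -0.22] F [-1.4 -0.8  0.2] op 1.003 t 2.3
shift cm [ 56.77 -84.8    3.27] turn -71.8 (or 108.2) jaw now -73.5 pos [ 0.1774 -0.5993  0.2528] q [ 1.32  0.69 -0.19  1.57  0.16  0.9  -0.22] F [-1.4 -0.8  0.2] op 1.003 t 2.3
```

```bash
python3 -m inch '[[0,[20,-15,0],0],[0,[30,-23,0],0],[0,[40,-31,0],0],[0,[50,-37,0],0],[0,[50,-42,0],-9],[0,[51,-47,0],-18],[0,[52,-52,0],-27],[0,[53,-57,0],-36],[0,[54,-62,0],-45],[0,[55,-67,1],-54],[0,[56,-72,2],-63],[0,[56.8,-77,3],-71.8],[0,[56.8,-81,3.3],-71.8],[0,[56.8,-84.8,3.3],-71.8],[0,[56.8,-84.8,3.3],-71.8],[0,[56.8,-84.8,3.3],-71.8],[0,[56.8,-84.8,3.3],-71.8],[0,[56.8,-84.8,3.3],-71.8],[0,[56.8,-84.8,3.3],-71.8],[0,[56.8,-84.8,3.3],-71.8]]' 20; python3 go.py .481 .375 .105 -1.7
```

```text
clock: 4.3
tool_pos: [0.4769, 0.3326, 0.2223]
eef_rot: [0.718, 0.696, 0.0, 0.0]
contact_force: [0.8, 0.5, 0.3]
opening: 0.996
shift cm [ 4.25  0.27 11.73] turn -0.0 (or 180.0) jaw now -1.7 pos [0.4769 0.3326 0.2223] q [-0.44  0.69 -0.43  1.73  0.38  0.8  -1.07] F [0.8 0.5 0.3] op 0.996 t 4.3
```

```bash
python3 -m inch '[[0,[4.2,0.3,0],0],[0,[4.2,0.3,0],0],[0,[4.2,0.3,4],0],[0,[4.2,0.3,8],0],[0,[4.2,0.3,11.7],0],[0,[4.2,0.3,11.7],0],[0,[4.2,0.3,11.7],0]]'; python3 go.py .481 .375 .105 -1.7; python3 - <<'E'
from h import *
shot("top","pics/t2.png",(160,210,260,290),6); shot("scene","pics/s2.png",(390,150,550,310),4)
E
```

```text
clock: 5.0
tool_pos: [0.4813, 0.3721, 0.1057]
eef_rot: [0.718, 0.696, -0.0, 0.0]
contact_force: [-0.2, 0.8, 0.1]
opening: 1.001
shift cm [ 0.29 -0.04  0.07] turn -0.0 (or 180.0) jaw now -1.7 pos [0.4813 0.3721 0.1057] q [-0.54  0.88 -0.34  1.72  0.46  0.62 -1.18] F [-0.2  0.8  0.1] op 1.001 t 5.0
```

View pics/s2.png

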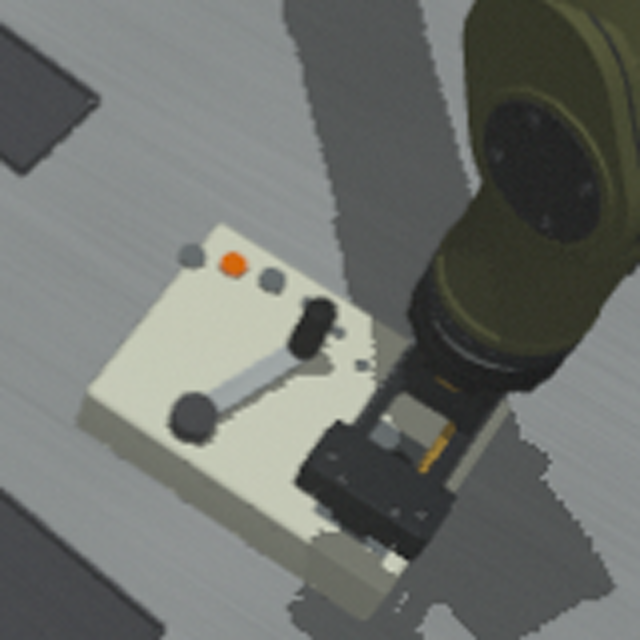

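The gripper straddles the toggle. I'll close to about 20 mm to centre the ball, then open.

```bash
python3 -m inch '[[0.4,[0.3,0,0],0],[0.76,[0.3,0,0],0],[0.76,[0.3,0,0],0],[0.76,[0.3,0,0],0],[0.76,[0.3,0,0],0],[0.76,[0.3,0,0],0],[0.76,[0.3,0,0],0],[0.76,[0.3,0,0],0],[0.76,[0.3,0,0],0],[0.76,[0.3,0,0],0]]' 20; python3 -m inch '[[0.3,[0,0,0],0],[0.3,[0,0,0],0],[0.3,[0,0,0],0],[0.3,[0,0,0],0],[0.3,[0,0,0],0],[0.3,[0,0,-5],0],[0.3,[0,0,-10],0],[0.3,[0,0,-12],0],[0.3,[-3,-15,-12],0],[0.3,[-8,-20,-12],0],[0.3,[-18,-20,-12],0],[0.3,[-18,-20,-12],0],[0.3,[-18,-20,-12],0]]'; python3 - <<'E'
from h import *
shot("top","pics/t3.png",(160,210,260,290),6); shot("scene","pics/s3.png",(390,180,550,310),4.5)
E
python3 go.py .576 .084 .107 -60
```

```text
clock: 6.1
tool_pos: [0.4802, 0.3754, 0.105]
eef_rot: [0.717, 0.697, -0.001, -0.0]
contact_force: [0.5, 0.7, -0.2]
opening: 0.242
clock: 7.4
tool_pos: [0.2942, 0.2263, 0.2256]
eef_rot: [0.717, 0.697, 0.0, -0.0]
contact_force: [0.5, 0.4, 0.0]
opening: 0.702
shift cm [-12.42  29.15  11.74] turn 58.3 (or -121.7) jaw now -1.7 pos [0.2892 0.2183 0.2247] q [-0.5   0.45 -0.41  2.32  0.42  0.45 -1.28] F [ 0.3  0.3 -0.4] op 0.699 t 7.5
```

View pics/s3.png

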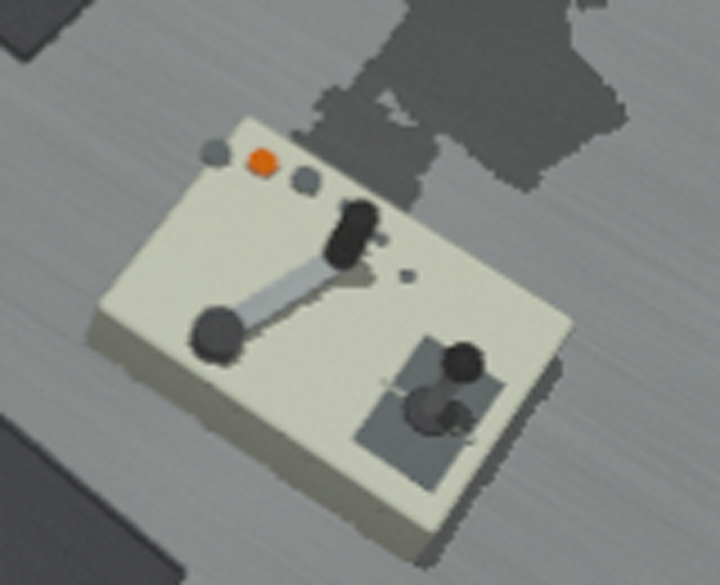

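View pics/t3.png

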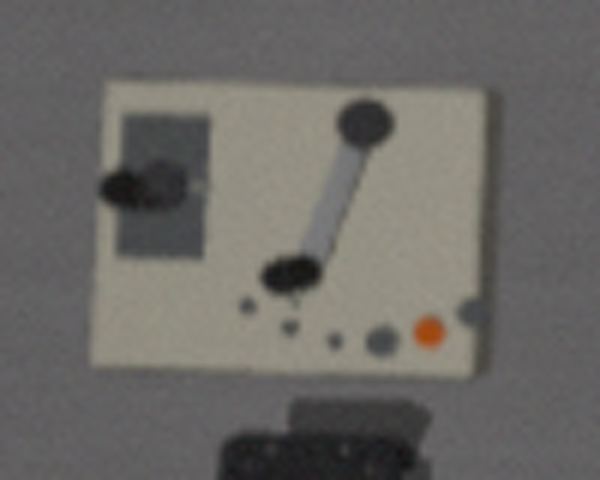

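```bash
python3 - <<'E'
from h import *
for a in(0,.3,-.3):
  P=[.4808+.06*np.sin(a),.3754,.05+.06*np.cos(a)]
  print(a,[proj(n,P)[0].round(1) for n in("top","scene")])
E
echo scene ball at 462/4.5+390,362/4.5+180
```

```text
0 [array([179.9, 240.7]), array([492.5, 259.8])]
0.3 [array([180.4, 234.7]), array([488.3, 266.3])]
-0.3 [array([180.1, 246.7]), array([495.9, 254.4])]
scene ball at 462/4.5+390,362/4.5+180
```

Ball seen at top (180.5,241.5) and scene (492.7,260.4), which matches the upright prediction, so the toggle is off. Next, the lock lever.

```bash
python3 go.py .5755 .084 .2 -95; python3 -m inch '[[0.3,[-3,5,0],8.5],[0.3,[-5,9,0],17],[0.3,[-6,13,0],25.5],[0.3,[-8,17,0],34],[0.3,[-9,20,0],42.5],[0.3,[-10,23,0],51],[0.3,[-11,26,0],59.5],[0.3,[-12,29,0],68],[0.3,[-12.5,29.1,1],76.5],[0.3,[-12.5,29.1,2],85],[0.3,[-12.5,29.1,2.5],93],[0.3,[-12.5,29.1,2.5],93],[0.3,[-12.5,29.1,2.5],93],[0.3,[-12.5,29.1,2.5],93]]';  python3 go.py .5758 .0837 .107 -95;
```

```text
shift cm [-12.54  29.04   2.44] turn -86.7 (or 93.3) jaw now -1.7 pos [0.2892 0.2183 0.2247] q [-0.5   0.45 -0.41  2.32  0.42  0.45 -1.28] F [ 0.3  0.3 -0.4] op 0.699 t 7.5
clock: 8.9
tool_pos: [0.583, 0.0942, 0.2007]
eef_rot: [0.999, -0.04, 0.0, -0.0]
contact_force: [-0.2, 0.5, 0.0]
opening: 0.704
shift cm [-0.64  1.11  9.37] turn 0.4 (or -179.6) jaw now -94.6 pos [0.583  0.0942 0.2007] q [-0.24  0.71  0.01  1.73 -0.01  0.7  -1.88] F [-0.2  0.5  0. ] op 0.704 t 8.9
```

```bash
python3 -m inch '[[0.3,[0,0,0],0],[0.3,[0,0,0],0],[0.3,[0,0,0],0]]';  python3 go.py .5758 .0837 .107 -95;
```

```text
clock: 9.2
tool_pos: [0.5828, 0.094, 0.2005]
eef_rot: [0.999, -0.041, 0.0, -0.0]
contact_force: [-0.9, -0.5, 0.2]
opening: 0.7
shift cm [-0.62  1.08  9.35] turn 0.3 (or -179.7) jaw now -94.7 pos [0.5828 0.094  0.2005] q [-0.24  0.71  0.01  1.73 -0.01  0.7  -1.88] F [-0.9 -0.5  0.2] op 0.7 t 9.2
```

```bash
python3 -m inch '[[0.3,[-0.6,1.1,0],0],[0.3,[-0.6,1.1,4],0],[0.3,[-0.6,1.1,8],0],[0.3,[-0.6,1.1,9.3],0],[0.3,[-0.6,1.1,9.3],0],[0.3,[-0.6,1.1,9.3],0],[0.85,[-0.6,1.1,9.3],0],[0.85,[-0.6,1.1,9.3],0],[0.85,[-0.6,1.1,9.3],0],[0.85,[-0.6,1.1,9.3],0],[0.85,[-0.6,1.1,9.3],0],[0.85,[-0.6,1.1,9.3],0],[0.85,[-0.6,1.1,9.3],0]]' 10;  python3 go.py .5666 .0452 .107 -90
```

```text
clock: 10.5
tool_pos: [0.5759, 0.0838, 0.1074]
eef_rot: [0.999, -0.041, 0.0, -0.0]
contact_force: [-0.4, 0.9, 1.9]
opening: 0.2
shift cm [-0.61  3.92  0.04] turn -4.7 (or 175.3) jaw now -94.7 pos [0.5759 0.0838 0.1074] q [-0.22  0.84  0.    1.82 -0.    0.49 -1.87] F [-0.4  0.9  1.9] op 0.2 t 10.5
```

```bash
python3 -m inch '[[0.85,[-0.35,1,0],0],[0.85,[-0.55,1.9,0],0],[0.85,[-0.65,2.9,0],0],[0.85,[-0.6,3.9,0],0],[0.85,[-0.6,3.9,0],0],[0.85,[-0.6,3.9,0],0],[0.85,[-0.6,3.9,0],0],[0.4,[-0.6,3.9,0],0],[0.4,[-0.6,3.9,0],0],[0.4,[-0.6,3.9,0],0],[0.4,[-0.6,3.9,0],0],[0.4,[-0.6,3.9,-3],0],[0.4,[-0.6,3.9,-7],0],[0.4,[-0.6,3.9,-10],0],[0.4,[-10,3.9,-13],0],[0.4,[-20,-5,-13],0],[0.4,[-20,-10,-13],0],[0.4,[-20,-10,-13],0],[0.4,[-20,-10,-13],0],[0.4,[-20,-10,-13],0]]' 10;  python3 go.py .5666 .0452 .107 -90
 python3 - <<'E'
from h import *
shot("top","pics/t4.png",(160,150,320,290),5); shot("scene","pics/s4.png",(290,160,530,310),3.3)
E
```

```text
clock: 12.5
tool_pos: [0.3807, 0.2056, 0.2377]
eef_rot: [0.999, -0.035, -0.001, -0.001]
contact_force: [0.7, -0.2, 0.3]
opening: 0.601
shift cm [19.68 14.74 12.99] turn -4.0 (or 176.0) jaw now -94.0 pos [0.3807 0.2056 0.2377] q [-0.62  0.47  0.03  2.14 -0.03  0.52 -2.21] F [ 0.7 -0.2  0.3] op 0.601 t 12.5
```

View pics/t4.png

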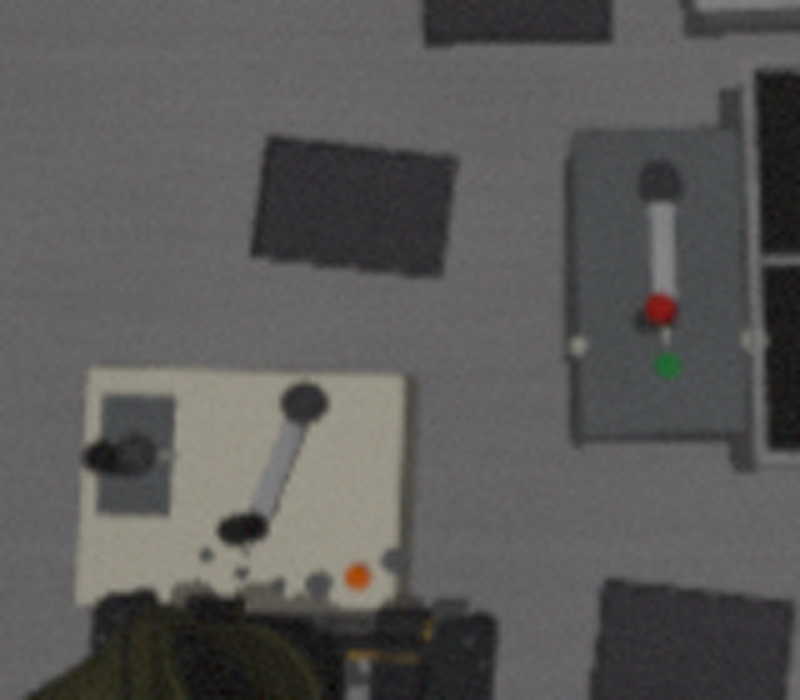

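View pics/s4.png

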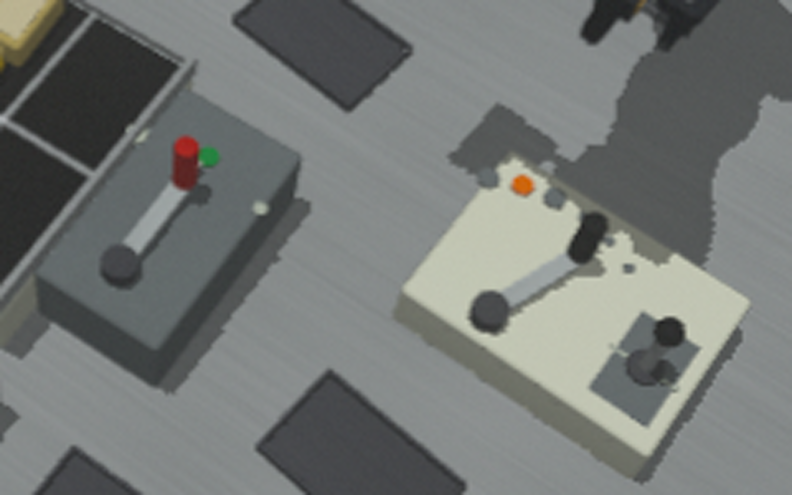

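The red lever now points at the green disc (top crop (665,365)) and the toggle is still upright. Next, the speed lever. I'll check which notch it is in.

```bash
python3 - <<'E'
from h import *
for a in(0,.22,.44):
  t=np.pi-.03+a-.55
  P=[.5126+.08*np.cos(t),.2695+.08*np.sin(t),.087]
  print(a,np.round(P,4),[proj(n,P)[0].round(1) for n in("top","scene")])
E
echo seen top 208.6,255.4 scene $((290*10+5930/33)) 467.6,231.7
python3 go.py .4377 .2977 .2 -90;python3 go.py .4377 .2977 .087 -90
```

```text
0 [0.4457 0.3133 0.087 ] [array([203.1, 252.3]), array([472. , 237.6])]
0.22 [0.4377 0.2977 0.087 ] [array([208.2, 254.9]), array([467.6, 231.4])]
0.44 [0.4334 0.2807 0.087 ] [array([213.9, 256.4]), array([462. , 226.2])]
seen top 208.6,255.4 scene 3079 467.6,231.7
shift cm [  4.58 -10.05   3.76] turn -4.5 (or 175.5) jaw now -94.5 pos [0.3842 0.2011 0.2375] q [-0.61  0.48  0.03  2.14 -0.03  0.52 -2.2 ] F [-0.5 -0.4 -0.9] op 0.6 t 12.6
shift cm [  4.58 -10.04  15.06] turn -4.5 (or 175.5) jaw now -94.5 pos [0.3842 0.2011 0.2375] q [-0.61  0.48  0.03  2.14 -0.03  0.52 -2.2 ] F [-0.5 -0.4 -0.9] op 0.6 t 12.6
```

```bash
python3 -m inch '[[0.4,[4.6,-10,0],0],[0.4,[4.6,-10,3.8],0],[0.4,[4.6,-10,3.8],0],[0.4,[4.6,-10,3.8],0],[0.4,[4.6,-10,3.8],0],[0.4,[4.6,-10,3.8],0]]';  python3 go.py .4377 .2977 .092 -90
```

```text
clock: 13.2
tool_pos: [0.4394, 0.2931, 0.1998]
eef_rot: [0.999, -0.043, 0.0, 0.001]
contact_force: [0.0, -0.2, -0.6]
opening: 0.598
shift cm [-0.21 -0.46 10.78] turn -4.9 (or 175.1) jaw now -94.9 pos [0.4394 0.2931 0.1998] q [-0.7   0.64  0.04  1.92 -0.04  0.58 -2.29] F [ 0.  -0.2 -0.6] op 0.598 t 13.2
```

```bash
python3 -m inch '[[0.4,[-0.2,-0.5,0],0],[0.4,[-0.2,-0.5,4],0],[0.4,[-0.2,-0.5,8],0],[0.4,[-0.2,-0.5,10.8],0],[0.4,[-0.2,-0.5,10.8],0],[0.4,[-0.2,-0.5,10.8],0],[0.85,[-0.2,-0.5,10.8],0],[0.85,[-0.2,-0.5,10.8],0],[0.85,[-0.2,-0.5,10.8],0],[0.85,[-0.2,-0.5,10.8],0],[0.85,[-0.2,-0.5,10.8],0],[0.85,[-0.2,-0.5,10.8],0]]' 10;  python3 go.py .4328 .272 .092 -90; python3 go.py .4362 .2459 .092 -90
```

```text
clock: 14.4
tool_pos: [0.4376, 0.3, 0.0918]
eef_rot: [0.999, -0.041, 0.0, 0.0]
contact_force: [0.7, -3.0, 5.5]
opening: 0.2
shift cm [-0.25  2.83 -0.02] turn -4.7 (or 175.3) jaw now -94.7 pos [0.4376 0.3    0.0918] q [-0.7   0.83  0.02  1.98 -0.05  0.34 -2.29] F [ 0.7 -3.   5.5] op 0.2 t 14.4
shift cm [ 0.31  5.4  -0.02] turn -4.7 (or 175.3) jaw now -94.7 pos [0.4376 0.3    0.0918] q [-0.7   0.83  0.02  1.98 -0.05  0.34 -2.29] F [ 0.7 -3.   5.5] op 0.2 t 14.4
```

```bash
python3 -m inch '[[0.85,[-0.15,1,0],0],[0.85,[-0.25,1.9,0],0],[0.85,[-0.25,2.8,0],0],[0.85,[-0.1,3.7,0],0],[0.85,[0.1,4.6,0],0],[0.85,[0.3,5.3,0],0],[0.85,[0.3,5.3,0],0],[0.85,[0.3,5.3,0],0],[0.4,[0.3,5.3,0],0],[0.4,[0.3,5.3,0],0],[0.4,[0.3,5.3,0],0],[0.4,[0.3,5.3,0],0],[0.4,[0.3,5.3,-4],0],[0.4,[0.3,5.3,-8],0],[0.4,[0.3,5.3,-13],0],[0.4,[10,15,-13],0],[0.4,[12,25,-13],0],[0.4,[12,30,-13],0],[0.4,[12,30,-13],0],[0.4,[12,30,-13],0]]' 10;  python3 go.py .538 -.137 .2 -86
 python3 - <<'E'
from h import *
shot("top","pics/t5.png",(160,130,460,300),2.66); shot("scene","pics/s5.png",(200,80,540,310),2.3)
E
```

```text
clock: 16.4
tool_pos: [0.5255, 0.0162, 0.2213]
eef_rot: [0.999, -0.041, 0.0, 0.0]
contact_force: [0.8, 0.5, 0.6]
opening: 0.599
shift cm [ 2.5  15.17  2.14] turn -8.7 (or 171.3) jaw now -94.7 pos [0.5255 0.0162 0.2213] q [-0.1   0.6  -0.03  1.9   0.03  0.64 -1.8 ] F [0.8 0.5 0.6] op 0.599 t 16.4
```

View pics/t5.png

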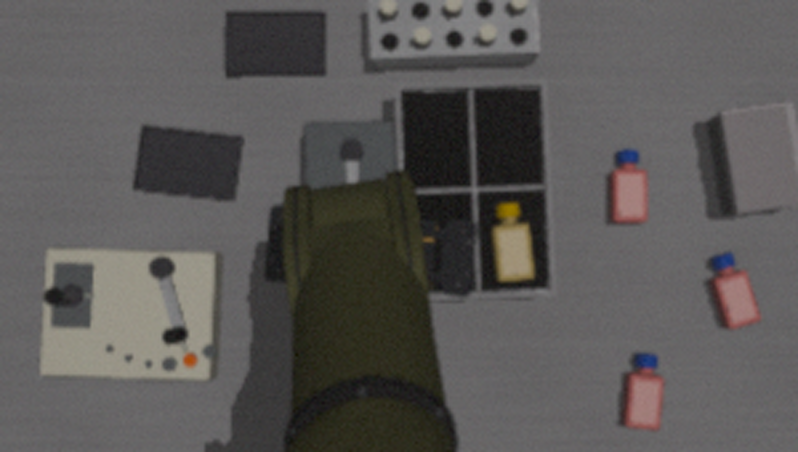

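View pics/s5.png

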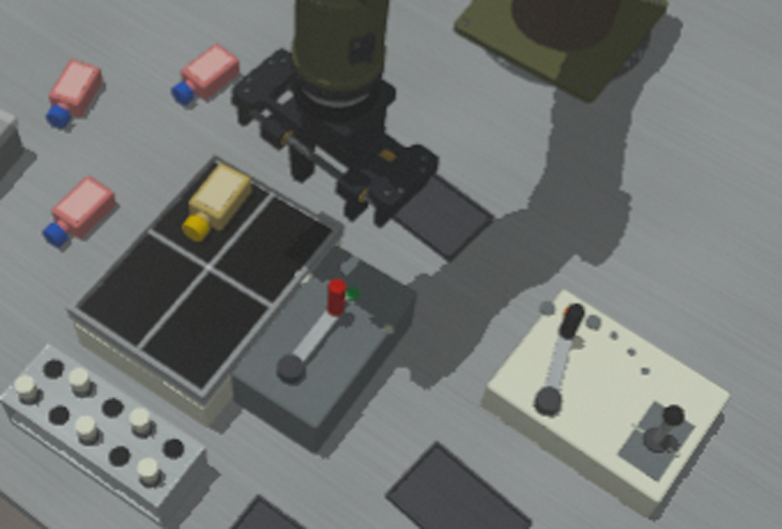

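The speed lever points at the orange mark. Now I'll fit the flask poses.

```bash
cat > fl.py <<'E'
from fit import *
def report(name,seeds,zb=0,cams=("top","scene"),tol=.05):
    for n in cams: viewer.snapshot(n)
    parts=[p+[0,0,zb] for p in FL]
    D={n:dets(n,name,.25) for n in cams}
    for sd in seeds:
        M=[]
        for n in cams:
            c=[d['pixels'] for d in D[n] if np.hypot(*(rect(n,d,zb+.014)[1][:2]-sd[:2]))<tol and d['pixels'].sum()<900]
            if c: M.append((n,c[0]))
        if not M: print(name,sd,'none');continue
        x,f=fit(M,parts,list(sd))
        b=place(np.array([[-.012,0,0]]),x)[0]
        print(name,[m[0] for m in M],'origin',np.round(x[:2],4),'yaw deg %.1f'%np.degrees(x[2]),'iou %.2f'%f,'body ctr',np.round(b[:2],4),'jaw %.1f'%(np.degrees(x[2])-90))
E
python3 - <<'E'
from fl import *
report("old0",[(.538,-.137,.09)],.07)
report("old1",[(.538,-.137,.09)],.07)
report("flask0",[(.607,-.287,0),(.482,-.407,.23),(.36,-.297,-.1)])
E
```

```text
old0 ['top', 'scene'] origin [ 0.5396 -0.1343] yaw deg 5.5 iou 0.91 body ctr [ 0.5277 -0.1354] jaw -84.5
old1 ['top', 'scene'] origin [ 0.5392 -0.1349] yaw deg 5.8 iou 0.91 body ctr [ 0.5273 -0.1361] jaw -84.2
flask0 ['top', 'scene'] origin [ 0.61   -0.2849] yaw deg -0.5 iou 0.89 body ctr [ 0.598  -0.2848] jaw -90.5
flask0 ['top', 'scene'] origin [ 0.4851 -0.4069] yaw deg 17.1 iou 0.85 body ctr [ 0.4736 -0.4104] jaw -72.9
flask0 ['top', 'scene'] origin [ 0.364  -0.2967] yaw deg -6.8 iou 0.84 body ctr [ 0.3521 -0.2953] jaw -96.8
```

```bash
python3 go.py .5275 -.1357 .15 -84.3
```

```text
shift cm [ 1.48 15.37  7.14] turn -10.4 (or 169.6) jaw now -94.7 pos [0.5252 0.0187 0.2214] q [-0.11  0.6  -0.03  1.9   0.03  0.64 -1.8 ] F [-0.6  0.3 -1.1] op 0.6 t 17.1
```

```bash
python3 -m inch '[[0.25,[0.5,5,0],-5],[0.25,[1,10,3],-10.4],[0.25,[1.5,15.4,7.1],-10.4],[0.25,[1.5,15.4,7.1],-10.4],[0.25,[1.5,15.4,7.1],-10.4],[0.25,[1.5,15.4,7.1],-10.4],[0.25,[1.5,15.4,7.1],-10.4]]';  python3 go.py .5275 -.1357 .097 -84.3
```

```text
clock: 17.8
tool_pos: [0.5285, -0.1344, 0.1512]
eef_rot: [0.999, 0.051, 0.001, -0.001]
contact_force: [0.3, 0.0, 0.0]
opening: 0.755
shift cm [-0.13  0.12  5.42] turn 0.2 (or -179.8) jaw now -84.1 pos [ 0.5285 -0.1344  0.1512] q [ 0.22  0.73 -0.1   1.9   0.13  0.51 -1.43] F [0.3 0.  0. ] op 0.755 t 17.8
```

```bash
python3 -m inch '[[0.25,[-0.1,0.1,2],0],[0.25,[-0.1,0.1,4],0],[0.25,[-0.1,0.1,5.4],0],[0.25,[-0.1,0.1,5.4],0],[0.25,[-0.1,0.1,5.4],0],[0.8,[-0.1,0.1,5.4],0],[0.8,[-0.1,0.1,5.4],0],[0.8,[-0.1,0.1,5.4],0],[0.8,[-0.1,0.1,5.4],0],[0.8,[-0.1,0.1,5.4],0],[0.8,[-0.1,0.1,5.4],0],[0.8,[-0.1,0.1,5.4],0],[0.8,[-0.1,0.1,2],0],[0.8,[-0.1,0.1,-2],0],[0.8,[-0.1,0.1,-5],0],[0.8,[-0.1,0.1,-5],0],[0.8,[-0.1,0.1,-5],0]]' 20;  python3 go.py .58 .05 .2; python3 - <<'E'
from h import *
shot("scene","pics/s6.png",(200,80,400,240),4)
E
```

```text
clock: 19.5
tool_pos: [0.5265, -0.1379, 0.2005]
eef_rot: [0.999, 0.05, 0.0, 0.0]
contact_force: [1.3, 0.5, -2.4]
opening: 0.474
shift cm [  7.18 -18.17   0.04]  jaw now -84.3 pos [ 0.5265 -0.1379  0.2005] q [ 0.24  0.65 -0.11  1.87  0.12  0.63 -1.42] F [ 1.3  0.5 -2.4] op 0.474 t 19.5
```

View pics/s6.png

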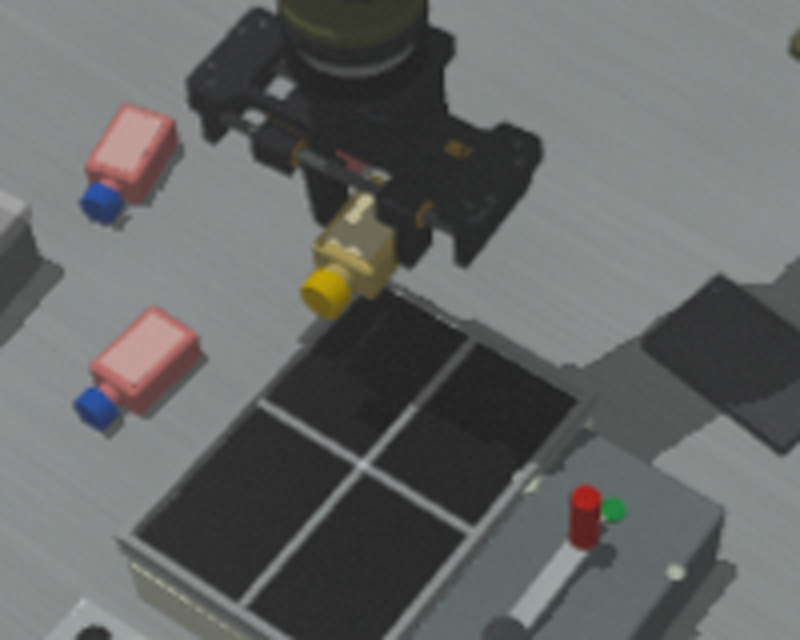

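```bash
python3 go.py .639 .2407 .2 -7;python3 -m inch '[[0.8,[2,-5,0],-8],[0.8,[3,-9,0],-16],[0.8,[4.5,-13,0],-24],[0.8,[6,-17,0],-32],[0.8,[8,-21,0],-40],[0.8,[10,-25,0],-48],[0.8,[12,-29,0],-56],[0.8,[14,-33,0],-64],[0.8,[15,-36.6,0],-72],[0.8,[15,-36.6,0],-77.3],[0.8,[15,-36.6,0],-77.3],[0.8,[15,-36.6,0],-77.3],[0.8,[15,-36.6,0],-77.3],[0.8,[15,-36.6,0],-77.3],[0.8,[15,-36.6,0],-77.3]]';python3 go.py .639 .2407 .031 -7
```

```text
shift cm [ 15.   -36.54  -0.06] turn -77.3 (or 102.7) jaw now -84.3 pos [ 0.5259 -0.1377  0.1996] q [ 0.24  0.66 -0.11  1.87  0.12  0.63 -1.42] F [-0.1  0.1 -0.9] op 0.477 t 19.55
clock: 21.05
tool_pos: [0.6398, 0.2406, 0.2004]
eef_rot: [0.749, 0.662, -0.0, 0.0]
contact_force: [-0.4, -0.8, -0.2]
opening: 0.475
shift cm [ 1.000e-02 -8.000e-02  1.694e+01] turn -0.1 (or 179.9) jaw now -7.1 pos [0.6398 0.2406 0.2004] q [-0.21  0.85 -0.44  1.41  0.4   0.97 -0.87] F [-0.4 -0.8 -0.2] op 0.475 t 21.05
```

```bash
python3 -m inch '[[0.8,[0,-0.1,4],0],[0.8,[0,-0.1,8],0],[0.8,[0,-0.1,12],0],[0.8,[0,-0.1,15],0],[0.8,[0,-0.1,16.5],0],[0.8,[0,-0.1,16.9],0],[0.8,[0,-0.1,16.9],0],[0.8,[0,-0.1,16.9],0],[0.8,[0,-0.1,16.9],0],[0.35,[0,-0.1,16.9],0],[0.35,[0,-0.1,16.9],0],[0.35,[0,-0.1,16.9],0],[0.35,[0,-0.1,16.9],0],[0.35,[0,-0.1,14],0],[0.35,[0,-0.1,9],0],[0.35,[0,-0.1,4],0],[0.35,[0,-0.1,-1],0],[0.35,[-10,-0.1,-1],0],[0.35,[-15,-0.1,-1],0],[0.35,[-15,-0.1,-1],0]]';python3 go.py .598 -.2848 .2 -90.5;python3 - <<'E'
from fl import *
shot("top","pics/t7.png",(160,130,460,300),2.66)
shot("scene","pics/s7.png",(200,80,540,340),2.3)
report("old0",[(.64,.25,1.45)],.003)
report("flask0",[(.607,-.287,0),(.482,-.407,.23),(.36,-.297,-.1)])
E
```

```text
clock: 23.05
tool_pos: [0.6201, 0.0911, 0.211]
eef_rot: [0.749, 0.663, 0.0, 0.001]
contact_force: [0.6, -0.7, -0.2]
opening: 0.651
shift cm [-37.58   2.36   1.11] turn 83.5 (or -96.5) jaw now -7.0 pos [0.6201 0.0911 0.211 ] q [ 0.03  0.77 -0.47  1.59  0.42  0.88 -0.71] F [ 0.6 -0.7 -0.2] op 0.651 t 23.05
old0 ['top', 'scene'] origin [0.6408 0.2553] yaw deg 82.5 iou 0.83 body ctr [0.6392 0.2434] jaw -7.5
flask0 ['top', 'scene'] origin [ 0.6077 -0.2861] yaw deg -0.3 iou 0.86 body ctr [ 0.5957 -0.286 ] jaw -90.3
flask0 ['top', 'scene'] origin [ 0.4856 -0.4063] yaw deg 16.4 iou 0.85 body ctr [ 0.4741 -0.4097] jaw -73.6
flask0 ['top', 'scene'] origin [ 0.3635 -0.2954] yaw deg -7.3 iou 0.86 body ctr [ 0.3516 -0.2939] jaw -97.3
```

View pics/s7.png

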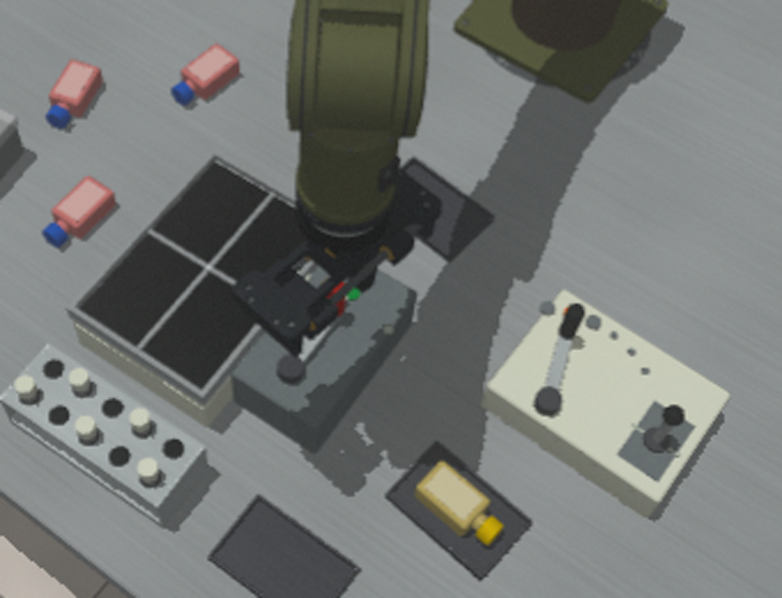

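View pics/t7.png

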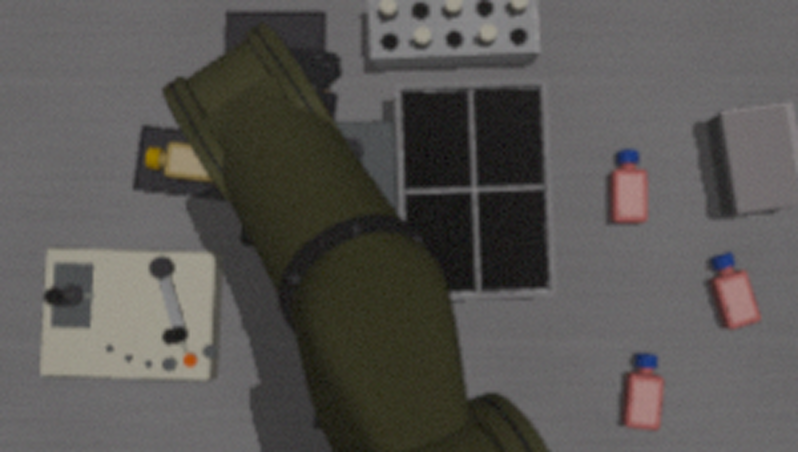

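The old flask lies flat in the leftmost tray (origin (0.641,0.255), tray centre (0.641,0.253)). Now the first fresh flask, into bay 3.

```bash
python3 go.py .597 -.2855 .12 -90.4;python3 -m inch '[[0.25,[-4,0.2,0],8],[0.25,[-8,0.5,0],16],[0.25,[-12,0.8,0],24],[0.25,[-16,1,0],32],[0.25,[-20,1.3,0],40],[0.25,[-24,1.6,0],48],[0.25,[-28,1.9,0],56],[0.25,[-32,2.2,0],64],[0.25,[-36,2.4,0],72],[0.25,[-37.6,2.4,3],80],[0.25,[-37.6,2.4,6],83.4],[0.25,[-37.6,2.4,9],83.4],[0.25,[-37.6,2.4,9],83.4],[0.25,[-37.6,2.4,9],83.4],[0.25,[-37.6,2.4,9],83.4]]';python3 go.py .597 -.2855 .030 -90.4
```

```text
shift cm [-38.01   2.23   9.  ] turn 83.5 (or -96.5) jaw now -6.9 pos [0.6203 0.0944 0.2103] q [ 0.03  0.77 -0.47  1.59  0.42  0.88 -0.72] F [ 0.7  0.8 -0.4] op 0.654 t 23.55
clock: 25.05
tool_pos: [0.5998, -0.2835, 0.1222]
eef_rot: [1.0, -0.003, 0.002, 0.001]
contact_force: [-0.4, 0.1, -0.2]
opening: 0.751
shift cm [-0.31  0.19  9.22] turn 0.0 (or -180.0) jaw now -90.4 pos [ 0.5998 -0.2835  0.1222] q [ 0.42  0.9  -0.1   1.55  0.12  0.7  -1.3 ] F [-0.4  0.1 -0.2] op 0.751 t 25.05
```

```bash
python3 -m inch '[[0.25,[-0.3,0.2,3],0],[0.25,[-0.3,0.2,6],0],[0.25,[-0.3,0.2,8.5],0],[0.25,[-0.3,0.2,9.2],0],[0.25,[-0.3,0.2,9.2],0],[0.8,[-0.3,0.2,9.2],0],[0.8,[-0.3,0.2,9.2],0],[0.8,[-0.3,0.2,9.2],0],[0.8,[-0.3,0.2,9.2],0],[0.8,[-0.3,0.2,9.2],0],[0.8,[-0.3,0.2,9.2],0],[0.8,[-0.3,0.2,9.2],0],[0.8,[-0.3,0.2,5],0],[0.8,[-0.3,0.2,0],0],[0.8,[-0.3,0.2,-5],0],[0.8,[-0.3,0.2,-6],0],[0.8,[-0.3,0.2,-6],0],[0.8,[-0.3,0.2,-6],0]]' 20;  python3 go.py .651 -.1354 .18 -89.1;python3 go.py .651 -.1354 .101 -89.1
```

```text
clock: 26.85
tool_pos: [0.594, -0.285, 0.1788]
eef_rot: [1.0, -0.004, -0.001, -0.001]
contact_force: [-1.1, 0.3, -1.7]
opening: 0.473
shift cm [  5.59 -15.    -0.12] turn -1.3 (or 178.7) jaw now -90.4 pos [ 0.594  -0.285   0.1788] q [ 0.43  0.82 -0.11  1.52  0.11  0.81 -1.29] F [-1.1  0.3 -1.7] op 0.473 t 26.85
shift cm [  5.62 -15.     7.78] turn -1.3 (or 178.7) jaw now -90.4 pos [ 0.594  -0.285   0.1788] q [ 0.43  0.82 -0.11  1.52  0.11  0.81 -1.29] F [-1.1  0.3 -1.7] op 0.473 t 26.85
```

```bash
python3 -m inch '[[0.8,[1.5,-4,0],-1.3],[0.8,[3,-8,0],-1.3],[0.8,[4.5,-12,0],-1.3],[0.8,[5.6,-15,0],-1.3],[0.8,[5.6,-15,0],-1.3],[0.8,[5.6,-15,0],-1.3],[0.8,[5.6,-15,4],-1.3],[0.8,[5.6,-15,6.5],-1.3],[0.8,[5.6,-15,7.6],-1.3],[0.8,[5.6,-15,7.8],-1.3],[0.8,[5.6,-15,7.8],-1.3],[0.8,[5.6,-15,7.8],-1.3],[0.35,[5.6,-15,7.8],-1.3],[0.35,[5.6,-15,7.8],-1.3],[0.35,[5.6,-15,7.8],-1.3],[0.35,[5.6,-15,5],-1.3],[0.35,[5.6,-15,0],-1.3],[0.35,[5.6,-15,-3],-1.3],[0.35,[5.6,-15,-3],-1.3]]';python3 -m inch '[[0.35,[0,5,0],0],[0.25,[-4,10,0],5],[0.25,[-8,15,0],10],[0.25,[-12,20,0],10],[0.25,[-12,20,0],10],[0.25,[-12,20,0],10],[0.25,[-12,20,0],10]]';python3 go.py .352 -.2946 .12 -97;python3 - <<'E'
from fl import *
shot("scene","pics/s8.png",(140,80,440,280),2.6)
report("flask0",[(.663,-.135,0.016)],.07)
report("flask0",[(.482,-.407,.23),(.36,-.297,-.1)])
E
```

```text
clock: 28.75
tool_pos: [0.6557, -0.1364, 0.2161]
eef_rot: [1.0, 0.008, 0.005, 0.001]
contact_force: [0.4, 0.4, 0.1]
opening: 0.648
clock: 29.45
tool_pos: [0.5343, -0.3387, 0.2098]
eef_rot: [0.997, -0.081, -0.001, -0.0]
contact_force: [1.2, 1.1, 0.1]
opening: 0.748
shift cm [-18.69  -1.41   9.  ] turn -2.3 (or 177.7) jaw now -99.3 pos [ 0.5343 -0.3387  0.2098] q [ 0.53  0.75 -0.07  1.59  0.07  0.81 -1.3 ] F [1.2 1.1 0.1] op 0.748 t 29.45
flask0 ['top', 'scene'] origin [ 0.6649 -0.1351] yaw deg -0.0 iou 0.86 body ctr [ 0.6529 -0.1351] jaw -90.0
flask0 ['top', 'scene'] origin [ 0.4821 -0.4051] yaw deg 17.8 iou 0.76 body ctr [ 0.4707 -0.4088] jaw -72.2
flask0 ['top', 'scene'] origin [ 0.364 -0.296] yaw deg -5.9 iou 0.82 body ctr [ 0.3521 -0.2947] jaw -95.9
```

View pics/s8.png

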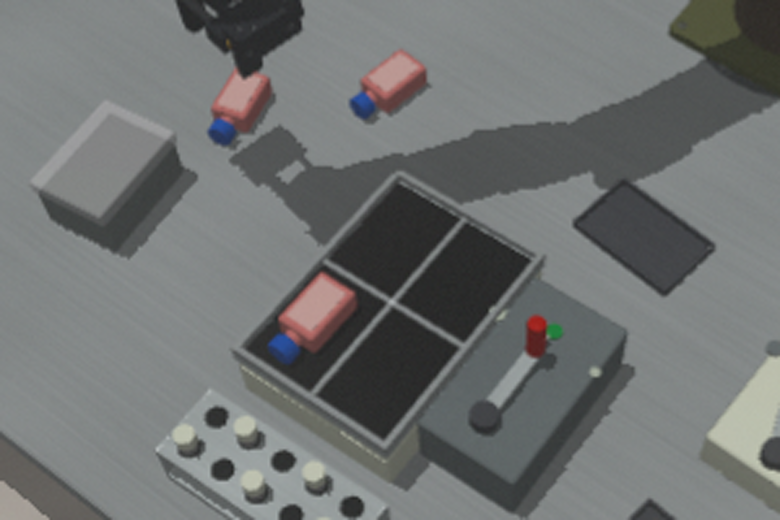

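The flask is flat in bay 3. Next, the second one from (0.474,-0.409), into bay 1.

```bash
python3 go.py .474 -.4095 .12 -73;python3 -m inch '[[0.25,[-2,2,2],-8.5],[0.25,[-4,5,4],-17],[0.25,[-4.8,7.9,6],-26.3],[0.25,[-4.8,7.9,9],-26.3],[0.25,[-4.8,7.9,9],-26.3],[0.25,[-4.8,7.9,9],-26.3],[0.25,[-4.8,7.9,9],-26.3]]';python3 go.py .474 -.4095 .030 -73
```

```text
shift cm [-4.97  8.12  9.03] turn -26.0 (or 154.0) jaw now -99.0 pos [ 0.5359 -0.3371  0.2103] q [ 0.53  0.75 -0.07  1.59  0.07  0.81 -1.3 ] F [-0.5  0.3 -0.4] op 0.747 t 29.9
clock: 30.6
tool_pos: [0.4774, -0.4075, 0.1219]
eef_rot: [0.989, 0.15, 0.001, 0.001]
contact_force: [-0.7, 0.4, 0.5]
opening: 0.752
shift cm [-0.4   0.08  9.19] turn 0.3 (or -179.7) jaw now -72.7 pos [ 0.4774 -0.4075  0.1219] q [ 0.74  0.86 -0.2   1.66  0.25  0.64 -0.86] F [-0.7  0.4  0.5] op 0.752 t 30.6
```

```bash
python3 -m inch '[[0.25,[-0.4,0.1,3],0],[0.25,[-0.4,0.1,6],0],[0.25,[-0.4,0.1,8.5],0],[0.25,[-0.4,0.1,9.2],0],[0.25,[-0.4,0.1,9.2],0],[0.8,[-0.4,0.1,9.2],0],[0.8,[-0.4,0.1,9.2],0],[0.8,[-0.4,0.1,9.2],0],[0.8,[-0.4,0.1,9.2],0],[0.8,[-0.4,0.1,9.2],0],[0.8,[-0.4,0.1,9.2],0],[0.8,[-0.4,0.1,9.2],0],[0.8,[-0.4,0.1,5],0],[0.8,[-0.4,0.1,0],0],[0.8,[-0.4,0.1,-5],0],[0.8,[-0.4,0.1,-6],0],[0.8,[-0.4,0.1,-6],0],[0.8,[-0.4,0.1,-6],0]]' 20;  python3 go.py .529 -.1372 .101 -89.1
```

```text
clock: 32.4
tool_pos: [0.471, -0.4097, 0.1791]
eef_rot: [0.989, 0.149, -0.001, -0.001]
contact_force: [0.8, 0.2, -1.2]
opening: 0.475
shift cm [ 13.61 -24.3    7.83] turn 16.3 (or -163.7) jaw now -72.8 pos [ 0.471  -0.4097  0.1791] q [ 0.76  0.78 -0.22  1.63  0.23  0.76 -0.83] F [ 0.8  0.2 -1.2] op 0.475 t 32.4
```

```bash
python3 -m inch '[[0.8,[2,-4,0],4],[0.8,[4,-8,0],8],[0.8,[6,-12,0],12],[0.8,[9,-16,0],16.3],[0.8,[11,-20,0],16.3],[0.8,[13.6,-24.3,0],16.3],[0.8,[13.6,-24.3,0],16.3],[0.8,[13.6,-24.3,0],16.3],[0.8,[13.6,-24.3,4],16.3],[0.8,[13.6,-24.3,6.5],16.3],[0.8,[13.6,-24.3,7.6],16.3],[0.8,[13.6,-24.3,7.8],16.3],[0.8,[13.6,-24.3,7.8],16.3],[0.8,[13.6,-24.3,7.8],16.3],[0.35,[13.6,-24.3,7.8],16.3],[0.35,[13.6,-24.3,7.8],16.3],[0.35,[13.6,-24.3,7.8],16.3],[0.35,[13.6,-24.3,5],16.3],[0.35,[13.6,-24.3,0],16.3],[0.35,[13.6,-24.3,-3],16.3]]';python3 -m inch '[[0.35,[-2,4,0],0],[0.25,[-6,7,0],0],[0.25,[-10,10,0],0],[0.25,[-14,13,0],0],[0.25,[-14,13,0],0],[0.25,[-14,13,0],0],[0.25,[-14,13,0],0]]';python3 go.py .352 -.2946 .12 -96.5;python3 - <<'E'
from fl import *
shot("scene","pics/s9.png",(140,80,440,280),2.6)
report("flask0",[(.663,-.135,0.016),(.541,-.137,.016)],.07)
report("flask0",[(.36,-.297,-.1)])
E
```

```text
clock: 34.4
tool_pos: [0.531, -0.1381, 0.2132]
eef_rot: [1.0, 0.008, 0.002, 0.0]
contact_force: [2.0, 0.1, 0.9]
opening: 0.649
clock: 35.1
tool_pos: [0.3936, -0.2694, 0.2107]
eef_rot: [1.0, 0.009, 0.001, -0.0]
contact_force: [0.1, 0.2, 0.5]
opening: 0.752
shift cm [-4.22  2.45  9.06] turn 7.5 (or -172.5) jaw now -89.0 pos [ 0.3936 -0.2694  0.2107] q [ 0.59  0.57 -0.13  2.05  0.13  0.53 -1.19] F [0.1 0.2 0.5] op 0.752 t 35.1
flask0 ['top', 'scene'] origin [ 0.6658 -0.1361] yaw deg 1.1 iou 0.87 body ctr [ 0.6538 -0.1363] jaw -88.9
flask0 ['top', 'scene'] origin [ 0.5405 -0.1385] yaw deg 0.8 iou 0.90 body ctr [ 0.5285 -0.1387] jaw -89.2
flask0 ['scene'] origin [ 0.3673 -0.2973] yaw deg -5.5 iou 0.82 body ctr [ 0.3553 -0.2961] jaw -95.5
```

View pics/s9.png

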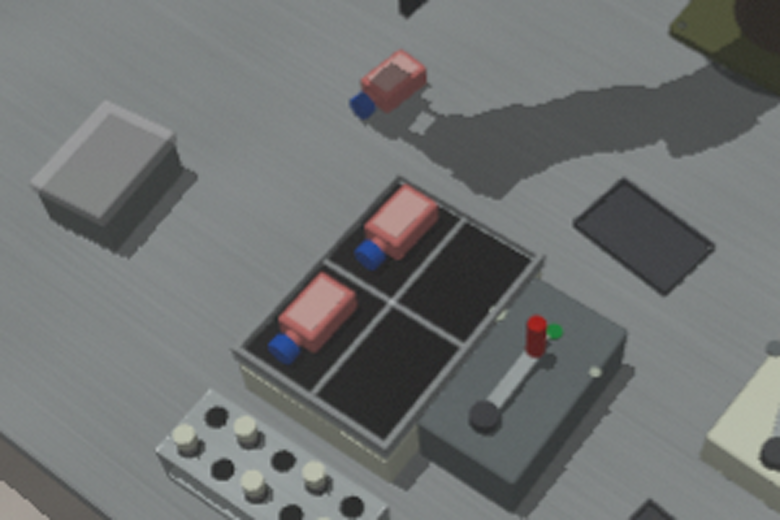

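Two are in. The third is at (0.3525,-0.295) and goes to bay 2.

```bash
python3 -m inch '[[0.25,[-4.2,2.5,3],7.5],[0.25,[-4.2,2.5,6],7.5],[0.25,[-4.2,2.5,9],7.5],[0.25,[-4.2,2.5,9],7.5],[0.25,[-4.2,2.5,9],7.5],[0.25,[-4.2,2.5,9],7.5]]';python3 go.py .3525 -.2948 .030 -96.5
```

```text
clock: 36.15
tool_pos: [0.3516, -0.296, 0.1216]
eef_rot: [0.998, -0.057, 0.001, 0.001]
contact_force: [-0.8, 0.2, 0.3]
opening: 0.75
shift cm [ 0.06 -0.14  9.16] turn -0.1 (or 179.9) jaw now -96.6 pos [ 0.3516 -0.296   0.1216] q [ 0.63  0.72 -0.05  2.17  0.14  0.25 -1.23] F [-0.8  0.2  0.3] op 0.75 t 36.15
```

```bash
python3 -m inch '[[0.25,[0.1,-0.1,3],0],[0.25,[0.1,-0.1,6],0],[0.25,[0.1,-0.1,8.5],0],[0.25,[0.1,-0.1,9.2],0],[0.25,[0.1,-0.1,9.2],0],[0.8,[0.1,-0.1,9.2],0],[0.8,[0.1,-0.1,9.2],0],[0.8,[0.1,-0.1,9.2],0],[0.8,[0.1,-0.1,9.2],0],[0.8,[0.1,-0.1,9.2],0],[0.8,[0.1,-0.1,9.2],0],[0.8,[0.1,-0.1,9.2],0],[0.8,[0.1,-0.1,5],0],[0.8,[0.1,-0.1,0],0],[0.8,[0.1,-0.1,-5],0],[0.8,[0.1,-0.1,-6],0],[0.8,[0.1,-0.1,-6],0],[0.8,[0.1,-0.1,-6],0]]' 20;  python3 go.py .650 -.0503 .101 -89.1
```

```text
clock: 37.95
tool_pos: [0.3513, -0.2952, 0.1805]
eef_rot: [0.998, -0.058, 0.0, 0.0]
contact_force: [-1.3, 0.6, -1.2]
opening: 0.472
shift cm [ 26.83 -27.79   7.93] turn -7.6 (or 172.4) jaw now -96.7 pos [ 0.3513 -0.2952  0.1805] q [ 1.    0.67 -0.63  2.11  0.72  0.59 -1.85] F [-1.3  0.6 -1.2] op 0.472 t 37.95
```

```bash
python3 -m inch '[[0.8,[3,-3.5,0],-1],[0.8,[6,-7,0],-2],[0.8,[9,-10,0],-3],[0.8,[12,-13,0],-4],[0.8,[15,-16,0],-5],[0.8,[18,-19,0],-6],[0.8,[21,-22,0],-7],[0.8,[24,-25,0],-7.6],[0.8,[26.8,-27.8,0],-7.6],[0.8,[26.8,-27.8,0],-7.6],[0.8,[26.8,-27.8,0],-7.6],[0.8,[26.8,-27.8,0],-7.6],[0.8,[26.8,-27.8,0],-7.6],[0.8,[26.8,-27.8,0],-7.6]]';python3 go.py .650 -.0503 .101 -89.1
```

```text
clock: 39.35
tool_pos: [0.6492, -0.0509, 0.1801]
eef_rot: [1.0, 0.008, -0.0, 0.001]
contact_force: [0.3, -0.1, -0.7]
opening: 0.477
shift cm [ 0.09 -0.07  7.91] turn 0.0 (or -180.0) jaw now -89.1 pos [ 0.6492 -0.0509  0.1801] q [ 0.34  0.88 -0.66  1.53  0.62  0.95 -2.07] F [ 0.3 -0.1 -0.7] op 0.477 t 39.35
```

```bash
python3 -m inch '[[0.8,[0.1,0,4],0],[0.8,[0.1,0,6.5],0],[0.8,[0.1,0,7.6],0],[0.8,[0.1,0,7.9],0],[0.8,[0.1,0,7.9],0],[0.8,[0.1,0,7.9],0],[0.35,[0.1,0,7.9],0],[0.35,[0.1,0,7.9],0],[0.35,[0.1,0,7.9],0],[0.35,[0.1,0,5],0],[0.35,[0.1,0,0],0],[0.35,[0.1,0,-5],0],[0.35,[-10,5,-8],0],[0.35,[-20,15,-8],0],[0.35,[-25,25,-8],0],[0.35,[-25,35,-8],0],[0.35,[-25,35,-8],0],[0.35,[-25,35,-8],0],[0.35,[-25,35,-8],0],[0.35,[-25,35,-8],0]]';python3 - <<'E'
from fl import *
shot("scene","pics/s10.png")
shot("top","pics/t10.png")
report("flask0",[(.663,-.135,0.016),(.541,-.137,.016),(.662,-.05,.016)],.07)
report("old0",[(.64,.25,1.45)],.003)
for n in("top","scene"):
  for nm,z in(("tube_rack",.09),("tip_box",.068)):
    for d in dets(n,nm,.5): q,c=rect(n,d,z); print(n,nm,round(d['p'],2),np.round(q[0]),np.round(q[2],1))
E
python3 go.py .6 0 .2
```

```text
clock: 41.35
tool_pos: [0.4243, -0.3671, 0.2594]
eef_rot: [1.0, 0.009, 0.0, 0.0]
contact_force: [1.1, 0.6, -0.5]
opening: 0.646
flask0 ['top', 'scene'] origin [ 0.6657 -0.1356] yaw deg 2.1 iou 0.87 body ctr [ 0.6537 -0.1361] jaw -87.9
flask0 ['top', 'scene'] origin [ 0.5559 -0.1178] yaw deg -3.8 iou 0.82 body ctr [ 0.5439 -0.117 ] jaw -93.8
flask0 ['top', 'scene'] origin [ 0.662  -0.0499] yaw deg 0.6 iou 0.86 body ctr [ 0.65 -0.05] jaw -89.4
old0 ['top', 'scene'] origin [0.641  0.2549] yaw deg 82.2 iou 0.88 body ctr [0.6394 0.243 ] jaw -7.8
top tube_rack 0.96 [784. -71.] 1.3
top tip_box 0.68 [ 635. -423.] 7.8
scene tube_rack 0.92 [813. -50.] 1.8
scene tip_box 0.95 [ 650. -412.] 6.4
scene tip_box 0.68 [608. -35.] 1.8
shift cm [ 18.09 -36.16   5.88]  jaw now -88.9 pos [ 0.4258 -0.3649  0.2589] q [ 1.07  0.69 -0.77  1.74  0.57  0.95 -1.48] F [ 0.2 -0.9 -0.5] op 0.651 t 42.05
```

View pics/s10.png

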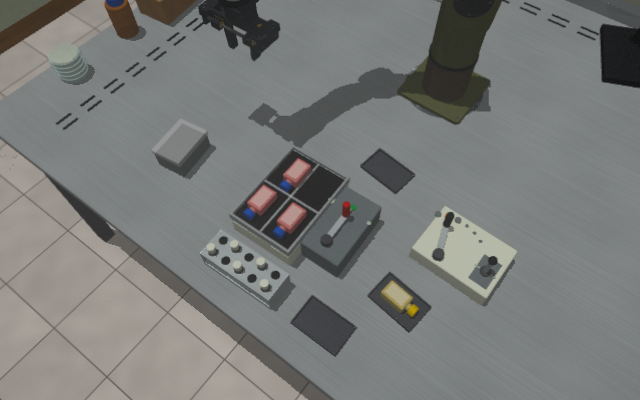

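View pics/t10.png

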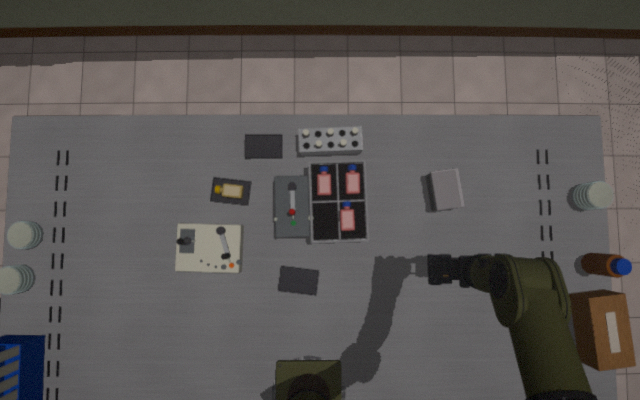

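The flask in bay 1 has shifted by about 2 cm (knocked). I'll look closer.

```bash
python3 - <<'E'
from fl import *
ims={}
x=[.6016,-.0937,.0157]
g=[np.array([[sx*.061+i*.058,sy*.0425+j*.0395,.07] for i,j in((-1,-1),(1,-1),(1,1),(-1,1))]) for sx in(-1,1) for sy in(-1,1)]
for n,(a,b,c,d,k) in {"top":(295,150,380,250,6),"scene":(220,140,390,280,4.6)}.items():
    im=viewer.snapshot(n)
    i=cv2.resize(im[b:d,a:c,::-1],None,fx=k,fy=k,interpolation=cv2.INTER_CUBIC)
    for P in g: cv2.polylines(i,[((proj(n,place(P,x))+.5-[a,b])*k).round().astype(np.int32)],True,(0,255,255),1)
    cv2.imwrite(f"pics/ov2_{n}.png",i)
E
```

```text
(no output)
```

View pics/ov2_top.png

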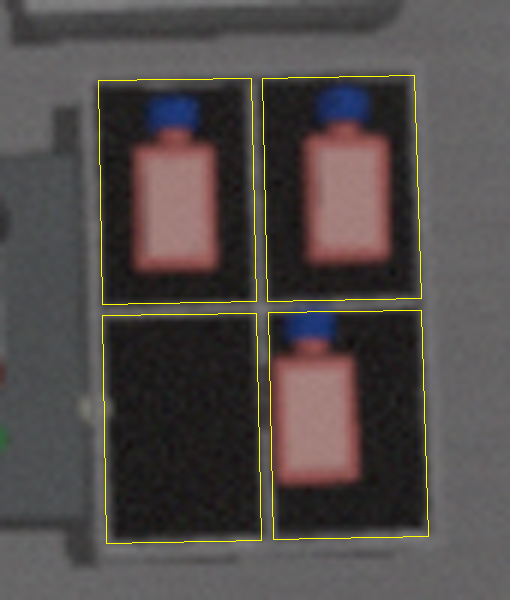

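View pics/ov2_scene.png

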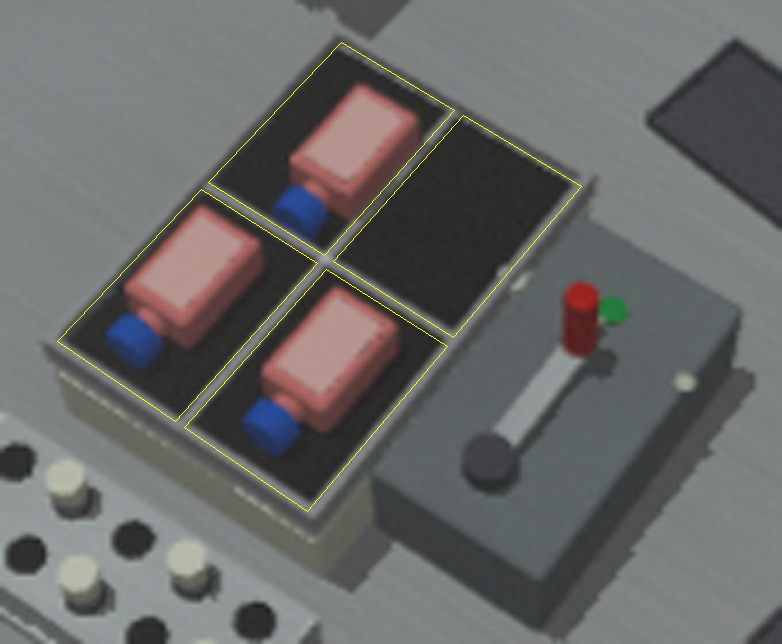

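In the top overlay (315,400) the flask is jammed into the corner against the ribs. I'll re-grasp it and centre it.

```bash
python3 go.py .5435 -.1172 .16 -93;python3 -m inch '[[0.3,[3,-5,0],2],[0.3,[6,-10,0],4],[0.3,[8,-15,2],4],[0.3,[10,-20,4],4],[0.3,[12.2,-24.5,7],4],[0.3,[12.2,-24.5,9.9],4],[0.3,[12.2,-24.5,9.9],4],[0.3,[12.2,-24.5,9.9],4],[0.3,[12.2,-24.5,9.9],4],[0.3,[12.2,-24.5,9.9],4],[0.3,[12.2,-24.5,9.9],4]]';python3 go.py .5435 -.1172 .1 -93
```

```text
shift cm [ 12.23 -24.58   9.88] turn 4.0 (or -176.0) jaw now -89.0 pos [ 0.4255 -0.3652  0.2588] q [ 1.07  0.69 -0.77  1.74  0.57  0.95 -1.48] F [-0.2 -0.2  1.2] op 0.654 t 42.15
clock: 43.25
tool_pos: [0.5434, -0.12, 0.1609]
eef_rot: [1.0, -0.028, 0.001, 0.001]
contact_force: [-0.5, 0.3, 0.2]
opening: 0.7
shift cm [-0.01 -0.29  6.09] turn -0.2 (or 179.8) jaw now -93.2 pos [ 0.5434 -0.12    0.1609] q [ 0.49  0.79 -0.62  1.85  0.68  0.72 -2.14] F [-0.5  0.3  0.2] op 0.7 t 43.25
```

```bash
python3 -m inch '[[0.3,[0,-0.3,3],0],[0.3,[0,-0.3,5],0],[0.3,[0,-0.3,6.1],0],[0.3,[0,-0.3,6.1],0],[0.3,[0,-0.3,6.1],0],[0.8,[0,-0.3,6.1],0],[0.8,[0,-0.3,6.1],0],[0.8,[0,-0.3,6.1],0],[0.8,[0,-0.3,6.1],0],[0.8,[0,-0.3,6.1],0],[0.8,[0,-0.3,6.1],0],[0.8,[0,-0.3,6.1],0],[0.8,[0,-0.3,4],0],[0.8,[0,-0.3,3],0],[0.8,[0,-0.3,3],0],[0.8,[0,-0.3,3],0]]' 20;  python3 go.py .529 -.1372 .1005 -89.1
```

```text
clock: 44.85
tool_pos: [0.5433, -0.1152, 0.1298]
eef_rot: [1.0, -0.026, 0.0, 0.0]
contact_force: [0.3, 0.2, -1.1]
opening: 0.483
shift cm [-1.31  2.27  2.93] turn -3.9 (or 176.1) jaw now -93.0 pos [ 0.5433 -0.1152  0.1298] q [ 0.46  0.83 -0.58  1.87  0.72  0.66 -2.18] F [ 0.3  0.2 -1.1] op 0.483 t 44.85
```

```bash
python3 -m inch '[[0.8,[-0.6,1.1,0],-2],[0.8,[-1.3,2.2,0],-3.9],[0.8,[-1.3,2.2,0],-3.9],[0.8,[-1.3,2.2,1.5],-3.9],[0.8,[-1.3,2.2,2.8],-3.9],[0.8,[-1.3,2.2,2.9],-3.9],[0.8,[-1.3,2.2,2.9],-3.9],[0.8,[-1.3,2.2,2.9],-3.9],[0.35,[-1.3,2.2,2.9],-3.9],[0.35,[-1.3,2.2,2.9],-3.9],[0.35,[-1.3,2.2,2.9],-3.9],[0.35,[-1.3,2.2,0],-3.9],[0.35,[-1.3,2.2,-5],-3.9],[0.35,[-1.3,2.2,-10],-3.9],[0.35,[-5,7,-12],-3.9],[0.35,[-9,13,-12],-3.9],[0.35,[-13,22,-12],-3.9],[0.35,[-13,27,-12],-3.9],[0.35,[-13,27,-12],-3.9],[0.35,[-13,27,-12],-3.9]]';python3 -m inch '[[0.35,[0,0,0],0],[0.35,[0,0,0],0],[0.35,[0,0,0],0],[0.35,[0,0,0],0]]'; python3 - <<'E'
from fl import *
a=shot("scene","pics/s11.png",(210,130,530,330),2.4)
shot("top","pics/t11.png",(160,120,480,290),2.4)
report("flask0",[(.663,-.135,0.016),(.541,-.137,.016),(.662,-.05,.016)],.07)
report("old0",[(.64,.25,1.45)],.003)
E
```

```text
clock: 46.85
tool_pos: [0.3965, -0.3825, 0.2497]
eef_rot: [1.0, 0.005, -0.001, 0.001]
contact_force: [-0.1, -0.3, -0.6]
opening: 0.65
clock: 47.25
tool_pos: [0.4003, -0.3764, 0.2501]
eef_rot: [1.0, 0.009, 0.0, -0.0]
contact_force: [0.6, -1.1, -0.3]
opening: 0.652
flask0 ['top', 'scene'] origin [ 0.6675 -0.1362] yaw deg 1.4 iou 0.91 body ctr [ 0.6555 -0.1364] jaw -88.6
flask0 ['top', 'scene'] origin [ 0.5397 -0.1356] yaw deg 5.3 iou 0.87 body ctr [ 0.5277 -0.1367] jaw -84.7
flask0 ['top', 'scene'] origin [ 0.6619 -0.0498] yaw deg 2.8 iou 0.85 body ctr [ 0.6499 -0.0504] jaw -87.2
old0 ['top', 'scene'] origin [0.6404 0.2547] yaw deg 83.2 iou 0.87 body ctr [0.639  0.2428] jaw -6.8
```

View pics/s11.png

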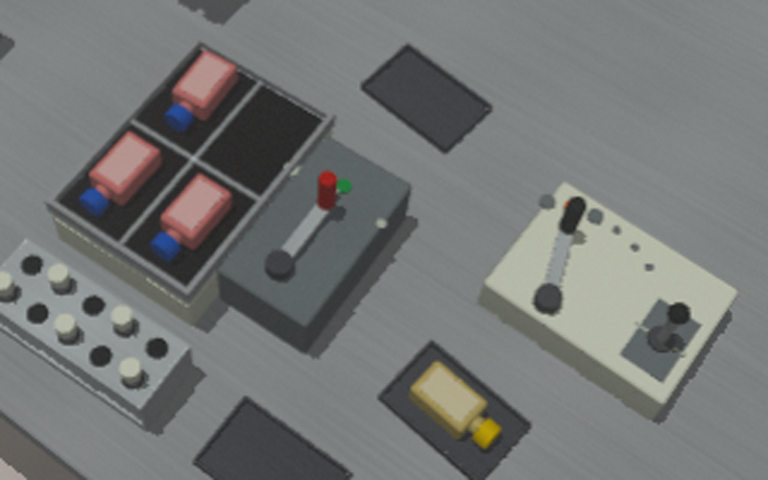

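View pics/t11.png

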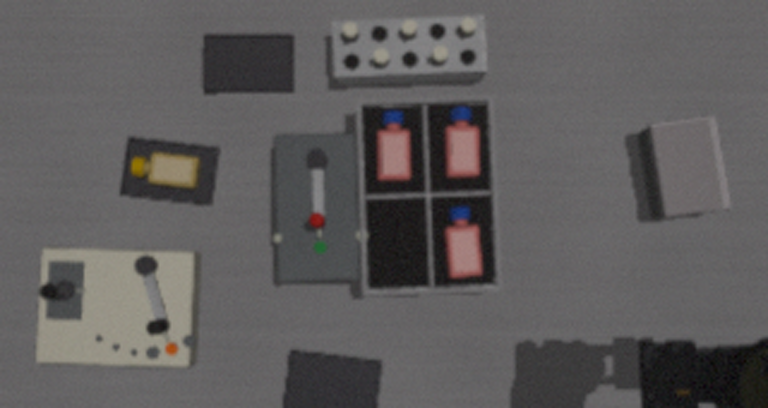

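The three flasks are centred in bays 1–3. The toggle is upright, both levers are on their marks, and neither full view shows a fourth fresh flask. Handing in.

```bash
python3 -c "
from plant import r
print(r.finish_job())"
```

```text
the job is handed in; nothing more can be done
None
```

The changeover is finished and handed in, at about 48 s of the 210 s allowed.

- **Controls:** I set the toggle to centre off first. Then I moved the deck lock to the green mark (notch 0.5) and clicked the speed lever from notch 0.22 to the orange mark (0.88). In the last pictures the toggle is upright and both levers point at their marks.
- **Finished flask:** It lies flat in the leftmost tray, within about 2 mm of the tray's centre.
- **Fresh flasks:** All three lie flat and lengthwise in bays 1, 2 and 3. The full views from both cameras showed no fourth.
- **Knocked flask:** The flask in bay 1 was knocked about 2 cm into the corner ribs while I was placing the last one, so I picked it up again and re-centred it. The last fit puts it within 2 mm of the bay centre, turned by about 5°. Repeat fits of untouched flasks varied by 2–3°, so that angle is rough.
- **Bystanders:** The top camera showed the tube rack and tip box where they started, to 1–2 mm, before the re-centring. I did not measure them again afterwards, but they look unmoved in the last pictures.

No check failed at the end.

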